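# Sweep the carving chips off the pigment shelf and set the jars back in rows

## Robot

A 7-joint arm with a two-finger parallel gripper is mounted at the origin on the work surface. World frame = base frame: x ahead of the robot, y to its left, z up, the work surface at z = 0. Lengths are in m, angles in rad, forces in N, time in s.
With the tool pointing down it reaches from about 0.4 to 0.85 m from the base axis. Payload 4.5 kg.
Tool frame: the origin (TCP) lies midway between the tips of the shut fingers; the grasp point (between the pads) lies 19 mm behind it; z points along the fingers, y is the line along which they close (so a half turn about z gives the same grasp; the last joint's range is limited). The gripper opens to 88 mm and grips with 3 to 60 N. Pads are 18 mm wide; open, the fingers measure 123 mm over their backs; the gripper's body (75 mm by 187 mm) begins 45 mm behind the grasp point.
Start: joints at [1.248, 0.689, -0.195, 1.565, 0.157, 0.902, -0.215], TCP at [0.218, -0.586, 0.239] pointing down, gripper open.
Joint ranges: [-3.01, 3.01], [-0.46, 2.08], [-1.47, 1.51], [0.13, 2.56], [-1, 4.14], [0.04, 2.09], [-2.66, 2.66]. Speed limits (rad/s): [2.57, 2.57, 3.14, 3.14, 3.14, 3.14, 3.14].

## Interface

Orientations are given as a unit quaternion [x, y, z, w].
In Python, from plant import r, eyes, finish_job gives the robot as it stands. The module is installed in compiled form; this text tells all that it offers.
- The arm moves only by the tool move_arm, never from a script. Its argument "motion" is a list of rows, each a list of 7 numbers: the shift along the tool's x, y, z in mm, then the turn, a rotation vector about the tool's x, y, z in degrees, then the closure, from 0 (fully open) to 1 (shut). A call has 1 to 5 rows; each row is the pose to reach, as a shift and turn from the pose commanded when the call began, along the tool's axes at that moment; what a row does not reach only later rows make up. A row lasts 1/8 s, in which the tool goes at most 62.5 mm and 10.7 degrees, less where a joint would pass 70% of its speed; a pose out of reach is approached as far as the arm can. A call with a gripper value outside its range is refused whole. The fingers move at their own pace and stop on an object; "newtons" is the grip in N (left out, the last holds). Time passes only in rows, so rows that repeat a pose let the fingers close. It gives the time, the measured TCP pose, the force, the opening and the grip force at its end, in the units of the state.
- r.get_state(): the state, without advancing time (a new reading comes with each control period).
- eyes.snapshot(name): name is "scene" or "top" or "wrist"; returns a dict with "frame" (384x512x3 uint8, red, green, blue), "z_map" (384x512 float32, m along the optical axis (not along the pixel's ray), 0 where there is no reading), "intrinsics" (3x3 intrinsics, pixels), "world_to_cam" (4x4, takes a point from world to camera coordinates). Camera axes: x right, y down, z forward; pixel columns grow to the right and rows downward; lengths in m; the calibration is good to about 2 mm. A picture is of the moment at which its call begins.
- finish_job(): hands the job in; it is judged then, once.
The state is a dict: "clock": time; "q": joint angles; "qd": joint speeds; "joint_torque": joint torques, N m; "tool_pos": TCP position; "eef_rot": TCP orientation; "contact_force": force on the tool from outside, world axes, zero at the start; "moment": the same for the moment, N m; "opening": opening from 0.0 (shut) to 1.0 (fully open); "finger_force": force on a finger pad.
Only numpy, scipy, OpenCV 4.12 (cv2) and the standard library are available. Lean on these libraries where they do the work, as an engineer would, in place of code of your own. Each camera call takes 0.05 s, during which the arm holds its last target. There are 200 camera calls.

## Task

First, while the shelf board still has no jar on it, sweep all the wood chips off it into the black tray at its end, using the scraper block and not the fingers on the shelf (a chip that misses the tray may be picked up by hand), and put the scraper back standing on the middle of its cork mat. Stand all the jars upright on the shelf in a straight line along its middle: the tall ones side by side on the half of the shelf away from the tray, the short ones side by side on the half next to the tray, with no more than 2 cm of gap between neighbours of the same kind. Leave the round cork pad and the brush where they are.

Things in the scene. Friction and masses are not known exactly. Their poses are not given: they have to be found in the camera images.
- shelf: low fixed dark wooden shelf board on feet. Its deck is 140 mm wide (own x) and 400 mm long (own y), the flat top 60 mm above the table. Along both long edges runs a lip 8 mm wide and 8 mm high, which leaves 124 mm clear between them; both short ends are open. Origin: under the deck's centre, at table height; z up.
- tray: black open chip tray, fixed, 170 x 140 mm (own x, y), 22 mm high, walls and floor 4 mm. It stands at one open end of the shelf, a different end from start to start, its long side square to the shelf and tucked 12 mm under the deck's end, so that what is pushed over that end falls in. Origin: centre of its underside, z up, axes parallel to the shelf's.
- bowl: white water bowl, fixed, 100 mm in diameter, 55 mm high, 8 mm off the shelf's other open end. Leave it be. Origin: centre of its underside.
- mat: thin fixed cork mat, 90 x 150 x 2 mm (own x, y, z), in front of the shelf; the scraper's place. Origin: centre of its underside.
- scraper: loose wooden scraper block, about 0.18 kg: a foot 56 x 108 mm (own x, y) and 22 mm high, and on it an upright plate-like handle 20 x 80 mm (own x, y) that rises to 65 mm above the underside. Sweep it along its own x, foot flat on the deck; it fits between the lips. Origin: centre of its underside, z up.
- tall1: tall lidded pigment jar of white stoneware, upright round cylinder 48 mm in diameter and 80 mm high to the lid's top, with a wooden knob (24 mm diameter, 26 mm high) on the lid's centre, 106 mm high in all; about 0.2 kg. Origin: centre of its underside, z up along its axis. May be absent.
- tall2: tall lidded pigment jar of white stoneware, upright round cylinder 48 mm in diameter and 80 mm high to the lid's top, with a wooden knob (24 mm diameter, 26 mm high) on the lid's centre, 106 mm high in all; about 0.2 kg. Origin: centre of its underside, z up along its axis. May be absent.
- tall3: tall lidded pigment jar of white stoneware, upright round cylinder 48 mm in diameter and 80 mm high to the lid's top, with a wooden knob (24 mm diameter, 26 mm high) on the lid's centre, 106 mm high in all; about 0.2 kg. Origin: centre of its underside, z up along its axis. May be absent.
- short1: short lidded pigment jar of white stoneware, upright round cylinder 48 mm in diameter and 48 mm high to the lid's top, with a wooden knob (24 mm diameter, 26 mm high) on the lid's centre, 74 mm high in all; about 0.2 kg. Origin: centre of its underside, z up along its axis. May be absent.
- short2: short lidded pigment jar of white stoneware, upright round cylinder 48 mm in diameter and 48 mm high to the lid's top, with a wooden knob (24 mm diameter, 26 mm high) on the lid's centre, 74 mm high in all; about 0.2 kg. Origin: centre of its underside, z up along its axis. May be absent.
- short3: short lidded pigment jar of white stoneware, upright round cylinder 48 mm in diameter and 48 mm high to the lid's top, with a wooden knob (24 mm diameter, 26 mm high) on the lid's centre, 74 mm high in all; about 0.2 kg. Origin: centre of its underside, z up along its axis. May be absent.
- chip1: loose carving chip of pale wood, 24 x 14 x 8 mm, 12 g, lying on the shelf's deck at the start, no nearer than 65 mm to its open ends. Origin: centre of its underside. May be absent.
- chip2: loose carving chip of pale wood, 24 x 14 x 8 mm, 12 g, lying on the shelf's deck at the start, no nearer than 65 mm to its open ends. Origin: centre of its underside. May be absent.
- chip3: loose carving chip of pale wood, 24 x 14 x 8 mm, 12 g, lying on the shelf's deck at the start, no nearer than 65 mm to its open ends. Origin: centre of its underside. May be absent.
- chip4: loose carving chip of pale wood, 24 x 14 x 8 mm, 12 g, lying on the shelf's deck at the start, no nearer than 65 mm to its open ends. Origin: centre of its underside. May be absent.
- baren: bystander: loose round cork printing pad, 84 mm in diameter, 24 mm high with its wooden grip. Origin: centre of its underside.
- brush: bystander: loose brush with a wooden handle, 130 mm long, lying along its own x on the table.

How it is judged:
By the outcome, as a careful person would: the job done as asked, in the order asked, and still so for the second after the job is handed in, with the robot touching nothing.
Of tall1, tall2, tall3, short1, short2, short3 only 4 to 6 are there at a start; the rules pass over those that are not, and their reading is None.
Of chip1, chip2, chip3, chip4 only 2 to 4 are there at a start; the rules pass over those that are not, and their reading is None.
At some moment in a run one of short1, short2, short3, scraper may be knocked a few centimetres aside while the robot is not near it.
It also fails if it takes over 210 s, if anything falls off the work surface, if the arm or the gripper's body presses on something with over 40 N, if the wrist force passes 120 N, or if a joint passes its speed limit or range.

## Working session

There is one attempt and no reset: what is moved stays moved. The work goes in short steps, Python scripts to look and compute and a tool call to move; the robot and the scene stay as the last step left them, time stands still between calls to the robot, and variables do not carry over. Pictures are saved under pics/ and viewed, at most 14 in all, crops included, and the job is handed in when it is done.

Besides the shell and the picture viewer there is one more tool, called after "Request:" as name([rows], argument=value, ...), one row to a line, values as JSON. move_arm: Moves the arm, as the interface text tells. Its arguments: {"type":"object","properties":{"motion":{"type":"array","items":{"type":"array","items":{"type":"number"}}},"newtons":{"type":"number"}},"required":["motion"]}

```bash
mkdir -p pics; cat > h.py <<'E'
import numpy as np, cv2, sys
from plant import r, eyes, finish_job
from scipy.spatial.transform import Rotation as R
np.set_printoptions(precision=4,suppress=True)
def snap(n,f=None):
    s=eyes.snapshot(n)
    if f: cv2.imwrite('pics/'+f,cv2.cvtColor(s['frame'],cv2.COLOR_RGB2BGR))
    return s
def cloud(s):
    z=s['z_map'];K=s['intrinsics'];h,w=z.shape
    u,v=np.meshgrid(np.arange(w),np.arange(h))
    P=np.stack([(u-K[0,2])/K[0,0]*z,(v-K[1,2])/K[1,1]*z,z,np.ones_like(z)],-1)
    W=P@np.linalg.inv(s['world_to_cam']).T
    W=W[...,:3]; W[z==0]=np.nan
    return W
def pose():
    st=r.get_state();return np.array(st['tool_pos']),R.from_quat(st['eef_rot']),st
E
python3 - <<'E'
from h import *
a=snap('scene','s0.png');b=snap('top','t0.png')
np.savez('d0.npz',s=cloud(a),t=cloud(b),ft=b['frame'],fs=a['frame'])
for x in(a,b):print(x['intrinsics'],np.linalg.inv(x['world_to_cam']))
im=[cv2.resize(cv2.imread('pics/'+f),(800,600)) for f in('s0.png','t0.png')]
cv2.imwrite('pics/s0b.png',im[0]);cv2.imwrite('pics/t0b.png',im[1])
print(pose()[0],pose()[1].as_matrix(),pose()[2])
E
```

```text
[[457.9534   0.     254.6036]
 [  0.     457.9534 191.3704]
 [  0.       0.       1.    ]] [[-0.7428  0.5455 -0.3883  0.9349]
 [ 0.6693  0.5898 -0.4519  0.522 ]
 [-0.0175 -0.5955 -0.8031  0.9765]
 [ 0.      0.      0.      1.    ]]
[[453.9478   0.     271.592 ]
 [  0.     453.9478 186.015 ]
 [  0.       0.       1.    ]] [[ 0.004  -0.9896  0.1436  0.3268]
 [-0.9999 -0.0057 -0.0114  0.0145]
 [ 0.0121 -0.1435 -0.9896  1.3534]
 [ 0.      0.      0.      1.    ]]
[ 0.2181 -0.5851  0.238 ] [[ 0.937   0.3493 -0.0007]
 [ 0.3493 -0.937   0.0015]
 [-0.0001 -0.0016 -1.    ]] {'clock': 0.1, 'q': array([ 1.2478,  0.6899, -0.1945,  1.5662,  0.1573,  0.9025, -0.2151]), 'qd': array([-0.0013, -0.0009,  0.    , -0.0023,  0.0002,  0.0011,  0.0022]), 'joint_torque': array([ -0.0035, -52.8504,  -1.2717, -15.3839,  -0.0526,   0.002 ,
         0.0001]), 'tool_pos': array([ 0.2181, -0.5851,  0.238 ]), 'eef_rot': array([ 0.9841,  0.1775, -0.0002, -0.0008]), 'contact_force': array([ 0.0614, -0.0471,  1.1729]), 'moment': array([-0.0016,  0.0009,  0.    ]), 'finger_force': 0.0, 'opening': 0.9977705258321361}
```

View pics/t0b.png

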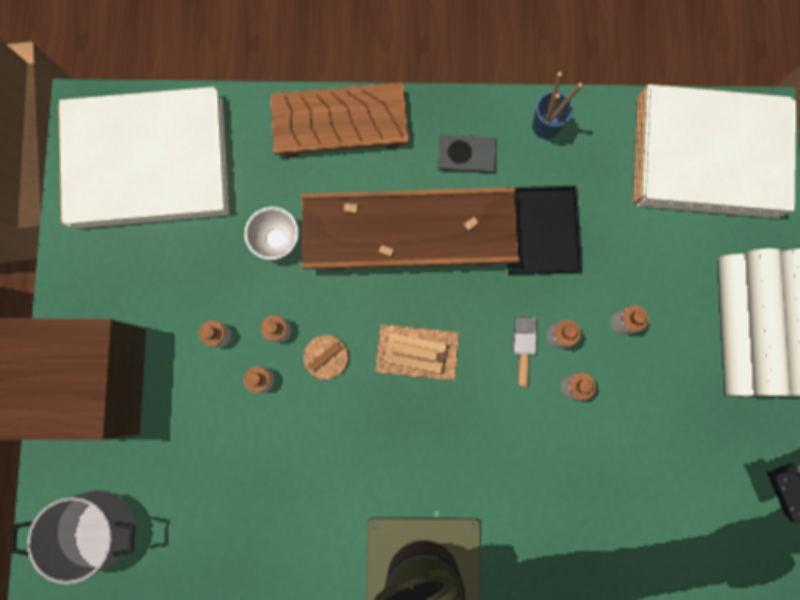

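View pics/s0b.png

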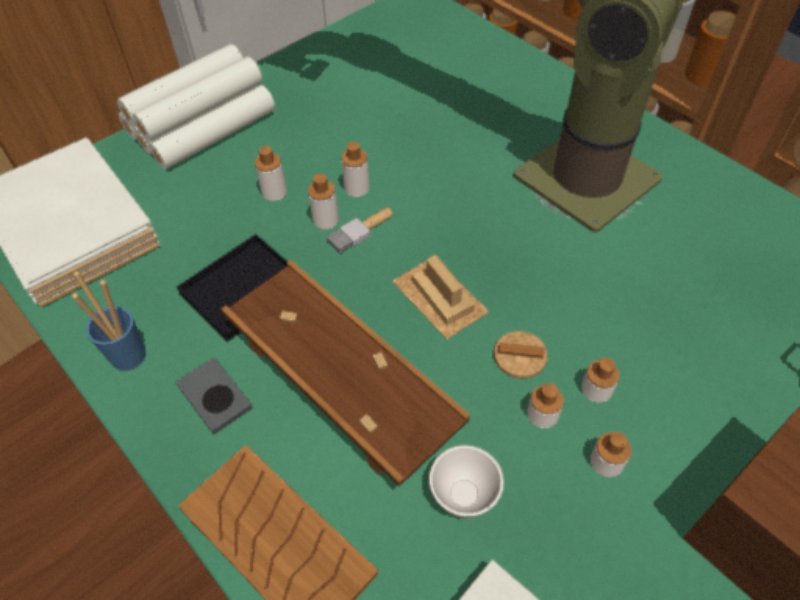

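The top view (800x600) shows the tray at the right (-y) end of the shelf and 3 chips at about (350,208), (386,251) and (471,224). The scraper is on its mat at (418,350). There are 3 short jars on the left at (212,333), (275,328), (257,379), and 3 tall jars on the right at (566,333), (635,318), (580,387). The scene view agrees.

```bash
cat >> h.py <<'E'
def blob(C,m,minpix=8):
    n,l,st,c=cv2.connectedComponentsWithStats(m.astype(np.uint8))
    return [C[l==i] for i in range(1,n) if st[i,4]>=minpix]
def knob(W,x0,x1,y0,y1,z0,z1):
    # height-band blobs
    m=(W[...,0]>x0)&(W[...,0]<x1)&(W[...,1]>y0)&(W[...,1]<y1)&(W[...,2]>z0)&(W[...,2]<z1)
    for p in blob(W,m): 
        a,b=p[:,:2].max(0),p[:,:2].min(0); print(len(p),'mid',(a+b)/2,'mean',p.mean(0),'ext',a-b)
E
python3 - <<'E'
from h import *
d=np.load('d0.npz')
for k in 'ts':
    W=d[k]; print(k,'short knobs');knob(W,.2,.6,.2,.6,.064,.08)
    print('tall knobs');knob(W,.2,.6,-.6,-.15,.095,.115)
    print('scraper handle');knob(W,.25,.5,-.15,.1,.055,.075)
    print('scr foot');knob(W,.25,.5,-.15,.1,.012,.03)
    if k=='t':
        m=(abs(W[...,2]-.06)<.014)&(W[...,0]>.48)&(W[...,0]<.8)&(abs(W[...,1])<.35)
        for p in blob(W,m,300): print('deck',len(p),cv2.minAreaRect(p[:,:2].astype(np.float32)),np.median(p[:,2]))
        m=(abs(W[...,2]-.063)<.009)&(W[...,0]>.35)&(W[...,0]<.5)&(abs(W[...,1])<.15)
    for a in (.012,.055):
        m=(W[...,2]>a)&(W[...,2]<a+.02)&(W[...,0]>.25)&(W[...,0]<.5)&(W[...,1]>-.1)&(W[...,1]<.08)
        for p in blob(W,m): print('rect',a,cv2.minAreaRect(p[:,:2].astype(np.float32)))
    f=d['f'+k].astype(int)
    m=(f[...,0]>150)&(f[...,1]>110)&(W[...,2]>.05)&(W[...,2]<.085)&(W[...,0]>.52)&(W[...,0]<.75)&(abs(W[...,1])<.2)
    print('chips');[print(len(p),p.mean(0)) for p in blob(W,m,5)]
    m=(W[...,2]<.006)&(W[...,2]>-.01)&(W[...,0]>.25)&(W[...,0]<.48)&(W[...,1]>-.14)&(W[...,1]<.1)&(f[...,0]>f[...,1]+10)
    for p in blob(W,m,100): print('mat',cv2.minAreaRect(p[:,:2].astype(np.float32)),p.mean(0))
E
```

```text
t short knobs
28 mid [0.5612 0.213 ] mean [0.5593 0.2122 0.0682] ext [0.0135 0.0257]
58 mid [0.4443 0.278 ] mean [0.4442 0.2774 0.0729] ext [0.02   0.0231]
172 mid [0.3489 0.529 ] mean [0.3472 0.5295 0.0718] ext [0.1973 0.0058]
60 mid [0.4351 0.3907] mean [0.4346 0.39   0.0727] ext [0.0202 0.0216]
59 mid [0.3515 0.3063] mean [0.3514 0.3054 0.0731] ext [0.0196 0.0227]
tall knobs
238 mid [ 0.4572 -0.5957] mean [ 0.4505 -0.597   0.0995] ext [0.2568 0.0086]
63 mid [ 0.4627 -0.3814] mean [ 0.463  -0.3806  0.1046] ext [0.0226 0.0228]
62 mid [ 0.437  -0.2567] mean [ 0.436  -0.2561  0.1044] ext [0.0228 0.0218]
65 mid [ 0.3411 -0.2813] mean [ 0.3406 -0.2806  0.1044] ext [0.0217 0.0221]
scraper handle
204 mid [0.402  0.0178] mean [0.4017 0.0177 0.0663] ext [0.0338 0.0793]
scr foot
486 mid [0.403  0.0179] mean [0.4011 0.0179 0.0234] ext [0.0726 0.1112]
deck 6607 ((0.6321466565132141, 0.029770642518997192), (0.14247965812683105, 0.40039122104644775), 2.1574020385742188) 0.05997786338844491
rect 0.012 ((0.4018990099430084, 0.01784706488251686), (0.10788046568632126, 0.056012917309999466), 78.9561
[... 1213 characters left out ...]
.0658] ext [0.0331 0.0803]
scr foot
477 mid [0.4128 0.0215] mean [0.4189 0.0322 0.0234] ext [0.0596 0.1153]
rect 0.012 ((0.4064544439315796, 0.020895689725875854), (0.11159008741378784, 0.05754825845360756), 81.08289337158203)
rect 0.055 ((0.406025230884552, 0.0221329927444458), (0.08156224340200424, 0.021575475111603737), 78.77642822265625)
chips
133 [ 0.5713 -0.0564  0.0687]
141 [ 0.7036 -0.0521  0.0688]
46 [ 0.6432 -0.0822  0.0688]
52 [0.5902 0.0751 0.0683]
51 [0.5626 0.1586 0.0686]
64 [0.6711 0.1427 0.069 ]
5 [0.6969 0.1243 0.0688]
23 [0.6957 0.1559 0.0688]
mat ((0.40734079480171204, 0.016076721251010895), (0.14975440502166748, 0.09224597364664078), 84.00439453125) [0.4239 0.026  0.0026]
```

```bash
cat > go.py <<'E'
# go.py x y z yaw(deg of tool x) [x y z yaw ...]: shifts (mm,deg) each from the previous pose, first from the present one
from h import *
a=list(map(float,sys.argv[1:])); p,Rm,st=pose()
print('now',p,'yaw',np.degrees(np.arctan2(Rm.as_matrix()[1,0],Rm.as_matrix()[0,0])),'t',st['clock'],'F',st['contact_force'],'op',st['opening'],'q7',st['q'][6])
for i in range(0,len(a),4):
    T=R.from_euler('z',a[i+3],degrees=True)*R.from_euler('x',180,degrees=True)
    q=np.array(a[i:i+3]); print((Rm.inv().apply(q-p)*1000).round(1),(Rm.inv()*T).as_rotvec(degrees=True).round(1)); p,Rm=q,T
E
python3 go.py .40 .02 .24 79
```

```text
now [ 0.2181 -0.5851  0.238 ] yaw 20.44543395320368 t 0.1 F [ 0.0614 -0.0471  1.1729] op 0.9977705258321361 q7 -0.21511649601245728
[ 381.9 -503.5   -1.2] [ -0.1  -0.  -58.6]
```

Request:
move_arm([
  [38, -50, 0, 0, 0, -6, 0],
  [76, -100, 0, 0, 0, -12, 0],
  [114, -150, 0, 0, 0, -18, 0],
  [152, -200, 0, 0, 0, -24, 0],
  [190, -250, 0, 0, 0, -29, 0],
], newtons=30)

```text
clock: 0.72
tool_pos: [0.3089, -0.2845, 0.2387]
eef_rot: [0.908, 0.419, 0.0, 0.0]
contact_force: [1.0, 0.2, 0.0]
opening: 1.003
finger_force: 0.0
```

```bash
python3 go.py .40 .02 .24 79
```

```text
now [ 0.3089 -0.2845  0.2387] yaw 49.60405355963216 t 0.725 F [1.0279 0.1931 0.0053] op 1.0034111895383657 q7 -0.35617911389118573
[ 290.9 -128.    -1.2] [  0.   -0.  -29.4]
```

Request:
move_arm([
  [58, -25, 0, 0, 0, -6, 0],
  [116, -50, 0, 0, 0, -12, 0],
  [174, -76, 0, 0, 0, -18, 0],
  [232, -102, 0, 0, 0, -24, 0],
  [285, -125, 0, 0, 0, -29, 0],
])

```text
clock: 1.35
tool_pos: [0.3992, 0.0132, 0.2387]
eef_rot: [0.774, 0.633, -0.0, 0.0]
contact_force: [2.2, 0.7, 0.6]
opening: 0.999
finger_force: 0.0
```

```bash
python3 - <<'E'
from h import *
s=snap('wrist','w1.png'); M=np.linalg.inv(s['world_to_cam']);print(M,s['intrinsics'])
cv2.imwrite('pics/w1b.png',cv2.resize(cv2.imread('pics/w1.png'),(640,480)))
W=cloud(s)
for a in (.014,.055):
    m=(W[...,2]>a)&(W[...,2]<a+.02)&(W[...,0]>.3)&(W[...,0]<.5)&(W[...,1]>-.1)&(W[...,1]<.11)
    for p in blob(W,m,60): print('rect',a,cv2.minAreaRect(p[:,:2].astype(np.float32)),np.median(p[:,2]))
E
python3 go.py .404 .02 .1 79
```

```text
[[ 0.9806 -0.1866 -0.0596  0.4143]
 [-0.1959 -0.9334 -0.3007  0.0919]
 [ 0.0005  0.3065 -0.9519  0.3848]
 [ 0.      0.      0.      1.    ]] [[279.8342   0.     254.417 ]
 [  0.     279.8342 189.6258]
 [  0.       0.       1.    ]]
rect 0.014 ((0.40419507026672363, 0.0191851407289505), (0.10762123763561249, 0.056020766496658325), 78.83930969238281) 0.024080491624514644
rect 0.055 ((0.4041009545326233, 0.01994200609624386), (0.07860769331455231, 0.01928890123963356), 79.33284759521484) 0.0670035788738671
now [0.4028 0.0232 0.2395] yaw 79.48434372417418 t 1.4 F [3.0079 5.678  0.973 ] op 0.9995678992422085 q7 -0.7344898563307489
[ -4.2   1.1 139.5] [ 0.3 -0.5  0.5]
```

View pics/w1b.png

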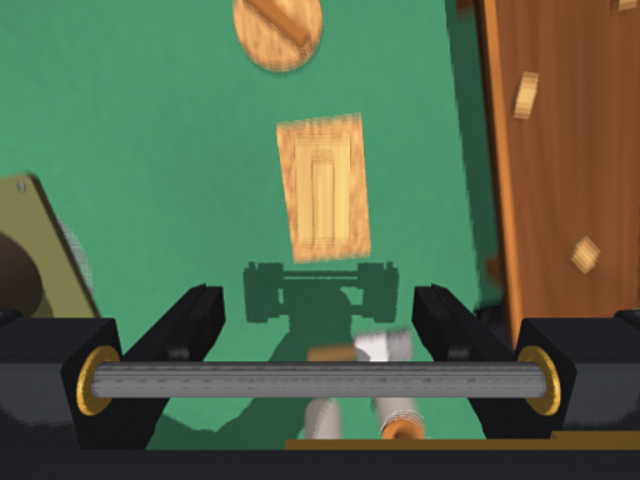

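The wrist view shows the scraper on its mat at about (323,190), matching the averaged estimate (0.404, 0.020, 79°). Next I descend and grip it.

Request:
move_arm([
  [-2, 0, 50, 0, 0, 0, 0],
  [-4, 0, 100, 0, 0, 0, 0],
  [-4, 1, 150, 0, 0, 0, 0],
  [-4, 1, 190, 0, 0, 0, 0],
  [-4, 1, 208, 0, 0, 0, 0],
])

```text
clock: 2.02
tool_pos: [0.3745, -0.0001, 0.0619]
eef_rot: [0.771, 0.636, -0.038, -0.016]
contact_force: [-0.4, 0.5, 0.3]
opening: 1.0
finger_force: 0.0
```

Request:
move_arm([
  [0, 0, 0, 0, 0, 0, 0],
  [0, 0, 0, 0, 0, 0, 1],
  [0, 0, 0, 0, 0, 0, 1],
  [0, 0, 0, 0, 0, 0, 1],
  [0, 0, 0, 0, 0, 0, 1],
], newtons=40)

```text
clock: 2.65
tool_pos: [0.3755, 0.0001, 0.0632]
eef_rot: [0.771, 0.635, -0.037, -0.015]
contact_force: [1.1, 0.3, 0.5]
opening: 0.572
finger_force: 0.3
```

Request:
move_arm([
  [0, 0, 0, 0, 0, 0, 1],
  [0, 0, 0, 0, 0, 0, 1],
  [0, 0, 0, 0, 0, 0, 1],
])

```text
clock: 3.02
tool_pos: [0.375, 0.0002, 0.0629]
eef_rot: [0.771, 0.635, -0.037, -0.016]
contact_force: [0.7, 0.9, 1.2]
opening: 0.233
finger_force: 13.0
```

```bash
python3 go.py .404 .02 .2 79 .626 .222 .2 2.2
```

```text
now [0.375  0.0002 0.0629] yaw 79.06582720403878 t 3.025 F [0.6607 0.9412 1.1508] op 0.23304412879761888 q7 -1.5563645985406946
[  19.8   14.7 -139.3] [-4.1  2.1 -0. ]
[240.6 179.4   0. ] [-0.  -0.  76.8]
```

The tool stopped short and tilted, probably at a joint limit. I release, go up and check the joints.

```bash
python3 -c "
from h import *
print(r.get_state()['q'])"
```

```text
[-0.0107  0.816  -0.2008  2.3567  1.2075  0.1673 -1.5564]
```

Request:
move_arm([
  [0, 0, 0, 0, 0, 0, 0],
  [0, 0, 0, 0, 0, 0, 0],
  [0, 0, 0, 0, 0, 0, 0],
])

```text
clock: 3.4
tool_pos: [0.375, 0.0002, 0.0629]
eef_rot: [0.771, 0.636, -0.037, -0.016]
contact_force: [0.7, -0.3, -0.1]
opening: 0.549
finger_force: 0.0
```

Request:
move_arm([
  [0, 0, -40, 0, 0, 0, 0],
  [0, 0, -80, 0, 0, 0, 0],
  [10, 10, -120, 0, 0, 0, 0],
  [20, 15, -140, 0, 0, 0, 0],
  [20, 15, -140, -4, 2, 0, 0],
])

```text
clock: 4.03
tool_pos: [0.4074, 0.0217, 0.2019]
eef_rot: [0.772, 0.636, 0.002, 0.001]
contact_force: [0.3, 0.4, -0.8]
opening: 0.999
finger_force: 0.0
```

```bash
python3 go.py .404 .02 .2 79; python3 -c "
from h import *
print(r.get_state()['q'])"
```

```text
now [0.4074 0.0217 0.2019] yaw 78.9671170164907 t 4.025 F [ 0.3165  0.355  -0.7686] op 0.9994224555013399 q7 -1.1071275090619668
[-2.3 -3.   1.9] [ 0.3 -0.1 -0. ]
[ 0.296   0.5592 -0.7035  2.2163  0.6746  0.5821 -1.1071]
```

Request:
move_arm([
  [-1, -2, 15, 0, 0, 0, 0],
  [-2, -3, 30, 0, 0, 0, 0],
  [-2, -3, 45, 0, 0, 0, 0],
  [-2, -3, 60, 0, 0, 0, 0],
  [-2, -3, 75, 0, 0, 0, 0],
])

```text
clock: 4.65
tool_pos: [0.4007, 0.0185, 0.1252]
eef_rot: [0.772, 0.636, -0.002, -0.0]
contact_force: [0.2, -0.2, -0.5]
opening: 1.007
finger_force: 0.0
```

```bash
python3 go.py .404 .02 .03 79; python3 -c "
from h import *
print(r.get_state()['q'])"
```

```text
now [0.4007 0.0185 0.1252] yaw 78.98842115077566 t 4.65 F [ 0.1841 -0.1659 -0.5448] op 1.0065067375010908 q7 -1.367765750035292
[ 2.4  3.2 95.2] [-0.1  0.1 -0. ]
[ 0.1234  0.6841 -0.4531  2.3106  0.966   0.3446 -1.3678]
```

Request:
move_arm([
  [2, 2, 8, 0, 0, 0, 0],
  [2, 3, 16, 0, 0, 0, 0],
  [2, 3, 24, 0, 0, 0, 0],
  [2, 3, 32, 0, 0, 0, 0],
  [2, 3, 40, 0, 0, 0, 0],
])

```text
clock: 5.28
tool_pos: [0.4045, 0.02, 0.0855]
eef_rot: [0.772, 0.636, -0.001, 0.0]
contact_force: [0.1, -0.1, 0.2]
opening: 1.004
finger_force: 0.0
```

```bash
python3 go.py .404 .02 .03 79; python3 -c "
from h import *
print(r.get_state()['q'])"
```

```text
now [0.4045 0.02   0.0855] yaw 78.99186173600265 t 5.275 F [ 0.1327 -0.0979  0.2412] op 1.004333688814154 q7 -1.567941009737646
[-0.  -0.4 55.5] [-0.1  0.1 -0. ]
[-0.015   0.7598 -0.2404  2.3312  1.1901  0.179  -1.5679]
```

Request:
move_arm([
  [0, 0, 5, 0, 0, 0, 0],
  [0, 0, 10, 0, 0, 0, 0],
  [0, 0, 15, 0, 0, 0, 0],
  [0, 0, 20, 0, 0, 0, 0],
  [0, 0, 25, 0, 0, 0, 0],
])

```text
clock: 5.9
tool_pos: [0.4046, 0.0202, 0.0606]
eef_rot: [0.771, 0.637, -0.001, 0.001]
contact_force: [0.5, 1.4, 1.3]
opening: 1.002
finger_force: 0.0
```

Request:
move_arm([
  [0, 0, 5, 0, 0, 0, 0],
  [0, 0, 10, 0, 0, 0, 0],
  [0, 0, 14, 0, 0, 0, 0],
  [0, 0, 18, 0, 0, 0, 0],
  [0, 0, 22, 0, 0, 0, 0],
])

```text
clock: 6.52
tool_pos: [0.404, 0.0198, 0.0384]
eef_rot: [0.772, 0.636, -0.001, 0.0]
contact_force: [-0.3, 0.1, -0.5]
opening: 0.997
finger_force: 0.0
```

```bash
python3 go.py .404 .02 .03 79; python3 -c "
from h import *
print(r.get_state()['q'])"
```

```text
now [0.404  0.0198 0.0384] yaw 78.99425236091135 t 6.525 F [-0.304   0.1351 -0.4839] op 0.9971840731068214 q7 -2.1580365715239846
[ 0.2 -0.1  8.4] [-0.1  0.1 -0. ]
[ 0.0352  0.8827 -0.3248  2.3431  1.7829  0.2566 -2.158 ]
```

Request:
move_arm([
  [0, 0, 4, 0, 0, 0, 0],
  [0, 0, 7, 0, 0, 0, 0.3],
  [0, 0, 7, 0, 0, 0, 0.7],
  [0, 0, 7, 0, 0, 0, 1],
  [0, 0, 7, 0, 0, 0, 1],
], newtons=40)

```text
clock: 7.15
tool_pos: [0.4038, 0.0198, 0.0317]
eef_rot: [0.772, 0.636, -0.002, 0.0]
contact_force: [-1.0, 0.2, 0.4]
opening: 0.57
finger_force: 0.3
```

Request:
move_arm([
  [0, 0, 0, 0, 0, 0, 1],
  [0, 0, 0, 0, 0, 0, 1],
  [0, 0, 0, 0, 0, 0, 1],
  [0, 0, 0, 0, 0, 0, 1],
  [0, 0, 0, 0, 0, 0, 1],
])

```text
clock: 7.78
tool_pos: [0.4039, 0.0198, 0.0317]
eef_rot: [0.772, 0.636, -0.001, 0.0]
contact_force: [-1.2, -0.3, 1.5]
opening: 0.222
finger_force: 40.0
```

Request:
move_arm([
  [0, 0, -5, 0, 0, 0, 1],
  [0, 0, -10, 0, 0, 0, 1],
  [0, 0, -15, 0, 0, 0, 1],
  [0, 0, -20, 0, 0, 0, 1],
  [0, 0, -25, 0, 0, 0, 1],
])

```text
clock: 8.4
tool_pos: [0.4042, 0.0199, 0.0571]
eef_rot: [0.772, 0.636, -0.001, 0.0]
contact_force: [-0.3, -0.1, -1.7]
opening: 0.223
finger_force: 40.0
```

Request:
move_arm([
  [0, 0, -10, 0, 0, 0, 1],
  [0, 0, -20, 0, 0, 0, 1],
  [0, 0, -30, 0, 0, 0, 1],
  [0, 0, -40, 0, 0, 0, 1],
  [0, 0, -50, 0, 0, 0, 1],
])

```text
clock: 9.02
tool_pos: [0.4042, 0.0199, 0.1073]
eef_rot: [0.772, 0.636, -0.001, 0.0]
contact_force: [0.7, 0.1, -1.8]
opening: 0.222
finger_force: 40.0
```

```bash
python3 go.py .48 .02 .2 79 .626 .21 .2 2.2; python3 -c "
from h import *
print(r.get_state()['q'])"
```

```text
now [0.4042 0.0199 0.1073] yaw 78.991033271629 t 9.025 F [ 0.6862  0.0709 -1.7508] op 0.22158001841890904 q7 -1.4412635238969107
[ 14.3  74.3 -92.9] [-0.1  0.1 -0. ]
[214.4 107.1   0. ] [-0.  -0.  76.8]
[ 0.0716  0.7187 -0.3771  2.3157  1.0485  0.2852 -1.4413]
```

Request:
move_arm([
  [3, 15, -20, 0, 0, 0, 1],
  [6, 30, -40, 0, 0, 0, 1],
  [9, 45, -60, 0, 0, 0, 1],
  [12, 60, -80, 0, 0, 0, 1],
  [14, 74, -93, 0, 0, 0, 1],
])

```text
clock: 9.65
tool_pos: [0.4801, 0.0197, 0.2004]
eef_rot: [0.772, 0.636, -0.001, 0.0]
contact_force: [0.8, -0.3, -2.1]
opening: 0.226
finger_force: 40.0
```

Request:
move_arm([
  [23, 12, 0, 0, 0, 8, 1],
  [46, 23, 0, 0, 0, 16, 1],
  [69, 34, 0, 0, 0, 24, 1],
  [92, 46, 0, 0, 0, 32, 1],
  [115, 57, 0, 0, 0, 40, 1],
])

```text
clock: 10.28
tool_pos: [0.5576, 0.1223, 0.199]
eef_rot: [0.943, 0.332, -0.002, 0.001]
contact_force: [-0.1, 0.1, -1.5]
opening: 0.223
finger_force: 40.0
```

```bash
python3 go.py .6274 .207 .18 2.2 ; python3 -c "
from h import *
print(r.get_state()['q'])"
```

```text
now [0.5576 0.1223 0.199 ] yaw 38.7566984028979 t 10.275 F [-0.1053  0.1334 -1.507 ] op 0.2227812973897563 q7 -1.6286412114062294
[107.5 -22.4  18.6] [ 0.1  0.2 36.6]
[-0.0027  0.7065 -0.5061  1.7613  0.4576  0.7966 -1.6286]
```

Request:
move_arm([
  [22, -4, 0, 0, 0, 8, 1],
  [44, -9, 4, 0, 0, 16, 1],
  [66, -14, 8, 0, 0, 24, 1],
  [88, -18, 13, 0, 0, 32, 1],
  [107, -22, 19, 0, 0, 36.6, 1],
])

```text
clock: 10.9
tool_pos: [0.6269, 0.207, 0.1796]
eef_rot: [1.0, 0.02, -0.001, 0.001]
contact_force: [-0.4, -0.1, -2.3]
opening: 0.222
finger_force: 40.0
```

```bash
python3 - <<'E'
from h import *
s=snap('wrist','w2.png');W=cloud(s)
p,Rm,st=pose();print('q',st['q'])
m=(W[...,2]>.05)&(W[...,2]<.078)&(W[...,0]>.5)&(W[...,0]<.8)&(W[...,1]<.28)&(W[...,1]>-.2)
for b in blob(W,m,300): print('deck',len(b),cv2.minAreaRect(b[:,:2].astype(np.float32)),np.median(b[:,2]))
cv2.imwrite('pics/w2b.png',cv2.resize(cv2.imread('pics/w2.png'),(512,384)))
t=snap('top','t2.png');W=cloud(t)
m=(abs(W[...,2]-.068)<.006)&(W[...,0]>.5)&(W[...,0]<.8)&(W[...,1]<.25)&(W[...,1]>-.2)
for b in blob(W,m,15): print(len(b),b.mean(0)+[.002,.002,0], np.ptp(b[:,:2],axis=0))
E
python3 go.py .6274 .207 .1 2.2
```

```text
q [-0.2311  0.8176 -0.3102  1.4966  0.2932  0.8742 -2.1694]
deck 31153 ((0.6321742534637451, 0.08282291889190674), (0.14009791612625122, 0.29667261242866516), 2.3352653980255127) 0.06026066001201369
369 [ 0.6997 -0.0089  0.0666] [0.0287 0.3013]
43 [ 0.6411 -0.0849  0.067 ] [0.0175 0.0321]
253 [ 0.5719 -0.0605  0.0669] [0.0262 0.2226]
now [0.6266 0.2085 0.179 ] yaw 2.5482638731186933 t 11.0 F [-0.9949  0.0105 -2.1904] op 0.22106158448132818 q7 -2.1652645284186387
[ 0.9  1.5 79. ] [0.  0.1 0.3]
```

View pics/w2b.png

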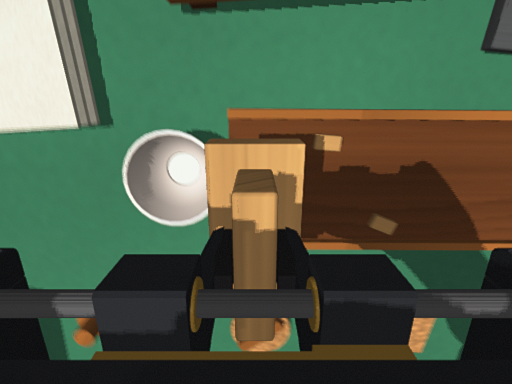

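The wrist view shows the scraper above the shelf's +y end, beyond the nearest chip at (328,142), and square to the deck. Next I lower it.

Request:
move_arm([
  [1, 0, 25, 0, 0, 0, 1],
  [1, 0, 50, 0, 0, 0, 1],
  [1, 0, 70, 0, 0, 0, 1],
  [1, 0, 82, 0, 0, 0, 1],
  [1, 0, 87, 0, 0, 0, 1],
])

```text
clock: 11.62
tool_pos: [0.6275, 0.2057, 0.0923]
eef_rot: [1.0, 0.021, -0.001, 0.001]
contact_force: [0.3, 0.3, -2.0]
opening: 0.222
finger_force: 40.0
```

```bash
python3 go.py .6274 .207 .0895 2.2 .642 -.171 .0895 2.2
```

```text
now [0.6275 0.2057 0.0923] yaw 2.41116621310587 t 11.625 F [ 0.2723  0.2649 -1.9991] op 0.22153433689005442 q7 -2.202490749143807
[ 0.  -1.3  2.8] [0.1 0.2 0.2]
[  0.1 378.3   0. ] [0. 0. 0.]
```

Request:
move_arm([
  [0, 0, 1, 0, 0, 0, 1],
  [0, 0, 2, 0, 0, 0, 1],
  [0, 0, 2.7, 0, 0, 0, 1],
  [0, 0, 2.7, 0, 0, 0, 1],
])

```text
clock: 12.12
tool_pos: [0.6278, 0.206, 0.0903]
eef_rot: [1.0, 0.021, -0.001, 0.001]
contact_force: [0.3, -0.7, -1.6]
opening: 0.227
finger_force: 40.0
```

Request:
move_arm([
  [0, 10, 0, 0, 0, 0, 1],
  [0, 30, 0, 0, 0, 0, 1],
  [0, 55, 0, 0, 0, 0, 1],
  [0, 80, 0, 0, 0, 0, 1],
  [0, 105, 0, 0, 0, 0, 1],
])

```text
clock: 12.75
tool_pos: [0.6321, 0.0978, 0.0903]
eef_rot: [1.0, 0.02, -0.001, 0.002]
contact_force: [-0.2, 0.0, -1.8]
opening: 0.226
finger_force: 40.0
```

```bash
python3 go.py .642 -.171 .0895 2.2
```

```text
now [0.6321 0.0978 0.0903] yaw 2.291301570431433 t 12.75 F [-0.2427  0.0466 -1.7762] op 0.22633561395076482 q7 -2.0809212581014944
[ -0.8 269.    1.7] [0.2 0.1 0.1]
```

Request:
move_arm([
  [0, 20, 0.7, 0, 0, 0, 1],
  [0, 45, 1, 0, 0, 0, 1],
  [0, 70, 1, 0, 0, 0, 1],
  [0, 95, 1, 0, 0, 0, 1],
  [0, 120, 1, 0, 0, 0, 1],
])

```text
clock: 13.38
tool_pos: [0.6372, -0.02, 0.0898]
eef_rot: [1.0, 0.021, -0.001, 0.001]
contact_force: [-0.9, 0.8, -0.4]
opening: 0.22
finger_force: 40.0
```

```bash
python3 go.py .642 -.171 .0895 2.2; python3 - <<'E'
from h import *
snap('scene','s3.png');a=cv2.imread('pics/s3.png')[100:340,60:380];cv2.imwrite('pics/s3b.png',cv2.resize(a,(640,480)))
E
```

```text
now [ 0.6372 -0.02    0.0898] yaw 2.377509040459404 t 13.375 F [-0.9206  0.7685 -0.4243] op 0.219725662710552 q7 -1.9201218404509481
[ -1.5 151.    0.5] [0.1 0.1 0.2]
```

View pics/s3b.png

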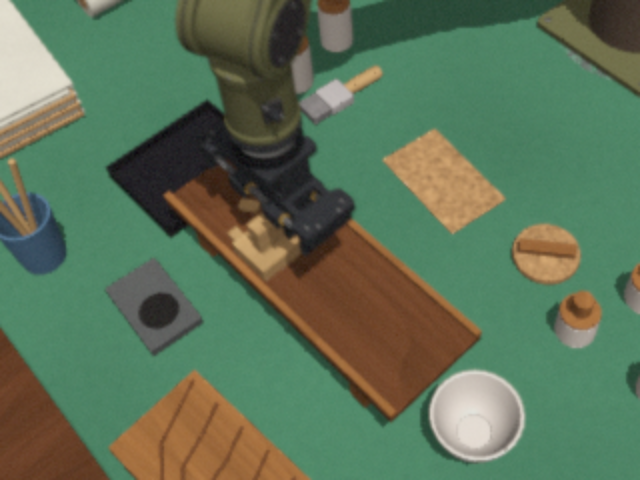

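The deck behind the scraper is clear and a chip shows ahead of it at (248,203). I sweep on over the end.

Request:
move_arm([
  [0, 20, 0, 0, 0, 0, 1],
  [-1, 42, 0, 0, 0, 0, 1],
  [-1, 64, 0, 0, 0, 0, 1],
  [-1, 86, 0, 0, 0, 0, 1],
  [-1, 108, 0, 0, 0, 0, 1],
])

```text
clock: 14.05
tool_pos: [0.6407, -0.1281, 0.0898]
eef_rot: [1.0, 0.021, -0.001, 0.001]
contact_force: [-0.0, 1.9, 2.8]
opening: 0.225
finger_force: 40.0
```

Request:
move_arm([
  [0, 15, 0, 0, 0, 0, 1],
  [0, 30, 0, 0, 0, 0, 1],
  [0, 42, 0, 0, 0, 0, 1],
  [0, 42, 0, 0, 0, 0, 1],
  [0, 42, 0, 0, 0, 0, 1],
])

```text
clock: 14.68
tool_pos: [0.6423, -0.1703, 0.0899]
eef_rot: [1.0, 0.021, -0.001, 0.002]
contact_force: [-0.3, -2.2, 3.5]
opening: 0.222
finger_force: 40.0
```

Request:
move_arm([
  [0, 0, -15, 0, 0, 0, 1],
  [0, 0, -40, 0, 0, 0, 1],
  [0, 0, -70, 0, 0, 0, 1],
  [0, 0, -95, 0, 0, 0, 1],
  [0, 0, -110, 0, 0, 0, 1],
])

```text
clock: 15.3
tool_pos: [0.6429, -0.1676, 0.2015]
eef_rot: [1.0, 0.022, -0.001, 0.001]
contact_force: [0.3, 0.3, -0.6]
opening: 0.222
finger_force: 40.0
```

```bash
python3 go.py .48 .0145 .2 84.4; python3 - <<'E'
from h import *
a=snap('scene','s4.png');t=snap('top','t4.png')
A=cv2.resize(cv2.imread('pics/s4.png')[100:340,60:380],(448,336));B=cv2.resize(cv2.imread('pics/t4.png')[105:195,180:400],(448,183))
cv2.imwrite('pics/s4b.png',np.vstack([A,B]))
E
```

```text
now [ 0.6429 -0.1676  0.2015] yaw 2.465688043107433 t 15.3 F [ 0.2869  0.2853 -0.5698] op 0.22213926739291653 q7 -1.6386010524688397
[-154.9 -188.9    1.3] [  0.    0.1 -81.9]
```

View pics/s4b.png

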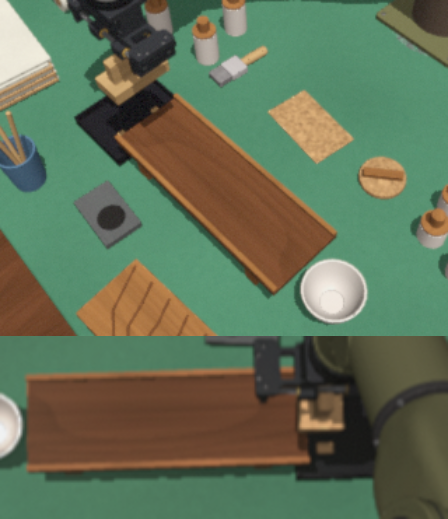

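Request:
move_arm([
  [-15, -19, 0, 0, 0, -8, 1],
  [-31, -38, 0, 0, 0, -16, 1],
  [-46, -57, 0, 0, 0, -25, 1],
  [-62, -76, 0, 0, 0, -33, 1],
  [-77, -95, 0, 0, 0, -41, 1],
])

```text
clock: 16.02
tool_pos: [0.5602, -0.0762, 0.1987]
eef_rot: [0.928, 0.372, -0.002, -0.0]
contact_force: [-0.6, 0.1, -1.1]
opening: 0.22
finger_force: 40.0
```

```bash
python3 go.py .48 .0145 .2 84.4 .407 .0145 .1 84.4 .407 .0145 .034 84.4
```

```text
now [ 0.5602 -0.0762  0.1987] yaw 43.68386165106784 t 16.025 F [-0.5628  0.0518 -1.102 ] op 0.2201947660162494 q7 -1.2600711936926223
[   4.6 -120.9   -1.1] [ -0.2   0.2 -40.7]
[ -7.1 -72.7 100. ] [0. 0. 0.]
[ 0. -0. 66.] [0. 0. 0.]
```

Request:
move_arm([
  [1, -25, 0, 0, 0, -8, 1],
  [2, -50, 0, 0, 0, -16, 1],
  [3, -75, 0, 0, 0, -25, 1],
  [4, -100, 0, 0, 0, -33, 1],
  [5, -120, 0, 0, 0, -41, 1],
])

```text
clock: 16.65
tool_pos: [0.4814, 0.0145, 0.199]
eef_rot: [0.739, 0.674, -0.002, -0.001]
contact_force: [-0.4, -0.5, -1.6]
opening: 0.223
finger_force: 40.0
```

Request:
move_arm([
  [-2, -18, 20, 0, 0, 0, 1],
  [-4, -36, 40, 0, 0, 0, 1],
  [-5, -54, 60, 0, 0, 0, 1],
  [-6, -67, 80, 0, 0, 0, 1],
  [-7, -72, 95, 0, 0, 0, 1],
])

```text
clock: 17.27
tool_pos: [0.4085, 0.0137, 0.1039]
eef_rot: [0.741, 0.672, -0.003, -0.001]
contact_force: [-0.4, -0.4, -1.5]
opening: 0.227
finger_force: 40.0
```

```bash
python3 go.py .407 .0145 .034 84.4; python3 -c "
from h import *
print(r.get_state()['q'])"
```

```text
now [0.4085 0.0137 0.1039] yaw 84.44088219321378 t 17.275 F [-0.4032 -0.3651 -1.4561] op 0.2271616490175551 q7 -1.3883052144624726
[ 0.8 -1.3 69.9] [-0.3  0.1  0. ]
[ 0.1437  0.7411 -0.467   2.2998  1.1025  0.3485 -1.3883]
```

Request:
move_arm([
  [1, -1, 7, 0, 0, 0, 1],
  [1, -1, 14, 0, 0, 0, 1],
  [1, -1, 21, 0, 0, 0, 1],
  [1, -1, 28, 0, 0, 0, 1],
  [1, -1, 34, 0, 0, 0, 1],
])

```text
clock: 17.9
tool_pos: [0.4088, 0.0149, 0.0702]
eef_rot: [0.741, 0.672, -0.002, -0.001]
contact_force: [0.0, -0.1, -0.8]
opening: 0.223
finger_force: 40.0
```

Request:
move_arm([
  [0, 0, 6, 0, 0, 0, 1],
  [0, 0, 12, 0, 0, 0, 1],
  [0, 0, 18, 0, 0, 0, 1],
  [0, 0, 24, 0, 0, 0, 1],
  [0, 0, 30, 0, 0, 0, 1],
])

```text
clock: 18.52
tool_pos: [0.4088, 0.0149, 0.0403]
eef_rot: [0.741, 0.672, -0.002, -0.001]
contact_force: [0.1, -0.1, -1.5]
opening: 0.223
finger_force: 40.0
```

```bash
python3 go.py .407 .0145 .032 84.4; python3 -c "
from h import *
print(r.get_state()['q'])"
```

```text
now [0.4088 0.0149 0.0403] yaw 84.41695753994323 t 18.525 F [ 0.1211 -0.06   -1.477 ] op 0.22327867526016698 q7 -1.9497342551684589
[-0.5 -1.7  8.3] [-0.2  0.1  0. ]
[ 0.0653  0.8804 -0.3506  2.3274  1.6835  0.2709 -1.9497]
```

Request:
move_arm([
  [0, -1, 3, 0, 0, 0, 1],
  [0, -2, 6, 0, 0, 0, 1],
  [0, -2, 8, 0, 0, 0, 1],
  [0, -2, 8.5, 0, 0, 0, 1],
  [0, -2, 8.5, 0, 0, 0, 1],
])

```text
clock: 19.15
tool_pos: [0.4073, 0.0148, 0.0325]
eef_rot: [0.741, 0.672, -0.001, 0.0]
contact_force: [0.3, -0.7, -1.3]
opening: 0.222
finger_force: 40.0
```

Request:
move_arm([
  [0, 0, 0, 0, 0, 0, 0.6],
  [0, 0, 0, 0, 0, 0, 0.2],
  [0, 0, 0, 0, 0, 0, 0],
  [0, 0, 0, 0, 0, 0, 0],
  [0, 0, 0, 0, 0, 0, 0],
])

```text
clock: 19.77
tool_pos: [0.4073, 0.0148, 0.0325]
eef_rot: [0.741, 0.672, -0.001, 0.0]
contact_force: [-0.3, 0.2, 0.0]
opening: 0.767
finger_force: 0.0
```

Request:
move_arm([
  [0, 0, -6, 0, 0, 0, 0],
  [0, 0, -12, 0, 0, 0, 0],
  [0, 0, -18, 0, 0, 0, 0],
  [0, 0, -24, 0, 0, 0, 0],
  [0, 0, -30, 0, 0, 0, 0],
])

```text
clock: 20.4
tool_pos: [0.4075, 0.015, 0.0632]
eef_rot: [0.741, 0.672, -0.001, 0.0]
contact_force: [-0.1, 1.0, -0.7]
opening: 1.0
finger_force: 0.0
```

Request:
move_arm([
  [0, 0, -15, 0, 0, 0, 0],
  [0, 0, -30, 0, 0, 0, 0],
  [0, 0, -45, 0, 0, 0, 0],
  [0, 10, -65, 0, 0, 0, 0],
  [0, 30, -85, 0, 0, 0, 0],
])

```text
clock: 21.02
tool_pos: [0.4367, 0.0122, 0.1485]
eef_rot: [0.74, 0.672, -0.002, -0.0]
contact_force: [0.1, -0.3, -0.6]
opening: 0.998
finger_force: 0.0
```

```bash
python3 go.py .438 .05 .24 92; python3 -c "
from h import *
print(r.get_state()['q'])"
```

```text
now [0.4367 0.0122 0.1485] yaw 84.46325573488976 t 21.025 F [ 0.0934 -0.2967 -0.574 ] op 0.9982816737690049 q7 -1.091333176236527
[ 37.6  -2.7 -91.6] [-0.2  0.1 -7.5]
[ 0.2467  0.6811 -0.6061  2.1864  0.816   0.5168 -1.0913]
```

```bash
python3 go.py .439 -.255 .18 92 .439 -.255 .052 92 .439 -.255 .18 92 .6281 .1889 .18 92.2 .6281 .1889 .115 92.2; python3 - <<'E'
from h import *
t=snap('top');W=cloud(t)+[.002,.002,0]
for a in (.012,.055):
    m=(W[...,2]>a)&(W[...,2]<a+.02)&(W[...,0]>.25)&(W[...,0]<.5)&(W[...,1]>-.1)&(W[...,1]<.11)
    for p in blob(W,m,60): print('rect',a,cv2.minAreaRect(p[:,:2].astype(np.float32)))
E
```

```text
now [0.4367 0.0122 0.1485] yaw 84.46325573488976 t 21.025 F [ 0.0934 -0.2967 -0.574 ] op 0.9982816737690049 q7 -1.091333176236527
[-265.8   27.9  -30.9] [-0.2  0.1 -7.5]
[  0.  -0. 128.] [0. 0. 0.]
[   0.    0. -128.] [0. 0. 0.]
[437.  204.5   0. ] [ 0.   0.  -0.2]
[ 0. -0. 65.] [0. 0. 0.]
rect 0.012 ((0.4115771949291229, 0.06193552166223526), (0.02162066288292408, 0.05393080413341522), 84.84574127197266)
```

Request:
move_arm([
  [-50, 5, -25, 0, 0, -2, 0],
  [-104, 10, -31, 0, 0, -4, 0],
  [-158, 16, -31, 0, 0, -6, 0],
  [-212, 22, -31, 0, 0, -7.5, 0],
  [-265, 28, -31, 0, 0, -7.5, 0.1],
])

```text
clock: 21.7
tool_pos: [0.4388, -0.2559, 0.1786]
eef_rot: [0.695, 0.719, -0.002, 0.0]
contact_force: [1.4, -0.1, 0.2]
opening: 0.907
finger_force: 0.0
```

```bash
python3 - <<'E'
from h import *
w=snap('wrist');W=cloud(w)
print('w');knob(W,.3,.6,-.5,-.15,.095,.115)
t=snap('top');W=cloud(t)+[.002,.002,0]
for a in (.012,.055):
    m=(W[...,2]>a)&(W[...,2]<a+.02)&(W[...,0]>.25)&(W[...,0]<.5)&(W[...,1]>-.1)&(W[...,1]<.11)
    for p in blob(W,m,60): print('rect',a,cv2.minAreaRect(p[:,:2].astype(np.float32)))
E
python3 go.py .439 -.255 .052 92
```

```text
w
663 mid [ 0.4393 -0.2558] mean [ 0.439  -0.2545  0.1052] ext [0.0234 0.0236]
682 mid [ 0.3436 -0.2801] mean [ 0.345  -0.2786  0.1046] ext [0.023  0.0228]
270 mid [ 0.4661 -0.383 ] mean [ 0.4662 -0.3819  0.106 ] ext [0.0226 0.0163]
rect 0.012 ((0.4071024954319, 0.019145958125591278), (0.10754391551017761, 0.056503526866436005), 84.01260375976562)
rect 0.055 ((0.4070102572441101, 0.01904439926147461), (0.07970017194747925, 0.019962238147854805), 83.97456359863281)
now [ 0.4375 -0.2612  0.1776] yaw 91.24418082981916 t 21.8 F [-0.707   0.1443 -0.0101] op 0.9007987484044687 q7 -0.28729427616455583
[  6.9   2.2 125.6] [-0.2  0.3 -0.8]
```

Request:
move_arm([
  [4, 1, 15, 0, 0, -0.8, 0.1],
  [6.5, 2, 45, 0, 0, -0.8, 0.1],
  [6.5, 2, 80, 0, 0, -0.8, 0.1],
  [6.5, 2, 110, 0, 0, -0.8, 0.1],
  [6.5, 2, 125, 0, 0, -0.8, 0.1],
])

```text
clock: 22.42
tool_pos: [0.44, -0.2444, 0.0519]
eef_rot: [0.688, 0.725, -0.001, -0.002]
contact_force: [0.1, -0.1, 0.2]
opening: 0.901
finger_force: 0.0
```

Request:
move_arm([
  [0, 0, 0, 0, 0, 0, 0.6],
  [0, 0, 0, 0, 0, 0, 1],
  [0, 0, 0, 0, 0, 0, 1],
  [0, 0, 0, 0, 0, 0, 1],
  [0, 0, 0, 0, 0, 0, 1],
], newtons=25)

```text
clock: 23.05
tool_pos: [0.4406, -0.2479, 0.0544]
eef_rot: [0.69, 0.723, -0.002, -0.0]
contact_force: [-2.8, 0.7, 5.8]
opening: 0.533
finger_force: 24.9
```

Request:
move_arm([
  [0, 0, -20, 0, 0, 0, 1],
  [0, 0, -50, 0, 0, 0, 1],
  [0, 0, -85, 0, 0, 0, 1],
  [0, 0, -115, 0, 0, 0, 1],
  [0, 0, -130, 0, 0, 0, 1],
])

```text
clock: 23.68
tool_pos: [0.4417, -0.248, 0.1851]
eef_rot: [0.69, 0.723, -0.001, 0.001]
contact_force: [0.2, -0.1, -2.1]
opening: 0.533
finger_force: 24.9
```

```bash
python3 go.py .6281 .1889 .18 92.2
```

```text
now [ 0.4417 -0.248   0.1851] yaw 92.66452560257049 t 23.675 F [ 0.2084 -0.1296 -2.0708] op 0.5331200483938446 q7 -0.2797398033209095
[427.8 206.5   3.9] [-0.   0.1  0.5]
```

Request:
move_arm([
  [55, 26, 0, 0, 0, 0, 1],
  [110, 52, 0, 0, 0, 0, 1],
  [165, 79, 0, 0, 0, 0, 1],
  [220, 106, 0, 0, 0, 0, 1],
  [270, 130, 0, 0, 0, 0, 1],
])

```text
clock: 24.3
tool_pos: [0.5588, 0.0301, 0.1823]
eef_rot: [0.69, 0.724, -0.002, -0.0]
contact_force: [1.1, -1.2, -2.0]
opening: 0.534
finger_force: 24.9
```

Request:
move_arm([
  [50, 24, 0, 0, 0, 0, 1],
  [100, 48, 1, 0, 0, 0, 1],
  [140, 68, 2, 0, 0, 0, 1],
  [157, 76, 4, 0, 0, 0, 1],
  [157, 76, 4, 0, 0, 0, 1],
])

```text
clock: 24.92
tool_pos: [0.6263, 0.1889, 0.1775]
eef_rot: [0.69, 0.724, -0.002, -0.0]
contact_force: [-0.4, -0.1, -2.4]
opening: 0.535
finger_force: 24.9
```

Request:
move_arm([
  [0, 0, 0, 0, 0, 0, 1],
  [0, 0, 0, 0, 0, 0, 1],
  [0, 0, 0, 0, 0, 0, 1],
])

```text
clock: 25.3
tool_pos: [0.627, 0.1871, 0.1787]
eef_rot: [0.691, 0.723, -0.002, 0.0]
contact_force: [-1.0, 0.2, -2.9]
opening: 0.536
finger_force: 24.9
```

```bash
python3 go.py .6281 .1889 .113 92.2; python3 - <<'E'
from h import *
w=snap('wrist','w5.png');W=cloud(w)
f=w['frame'].astype(int);p=pose()[0]
m=(f[...,0]>f[...,2]+40)&(abs(W[...,2]-p[2]-.04)<.02)&(np.hypot(W[...,0]-p[0],W[...,1]-p[1])<.05)
for b in blob(W,m,20):print(len(b),b.mean(0)-p,b.min(0)-p,b.max(0)-p)
for nm in('scene','top'):
    w=snap(nm);W=cloud(w)+np.array([.002,.002,0])*(1 if nm=='top' else -1);print(nm);knob(W,p[0]-.05,p[0]+.05,p[1]-.05,p[1]+.05,p[2]+.045,p[2]+.065)
E
```

```text
now [0.627  0.1871 0.1787] yaw 92.6095627658844 t 25.3 F [-0.9927  0.1753 -2.8788] op 0.5357097683081519 q7 -0.8527392632433205
[ 1.9  1.4 65.7] [-0.1  0.2  0.4]
3652 [-0.0002  0.0022  0.0279] [-0.0229 -0.013   0.0207] [0.0236 0.0146 0.0448]
1182 [ 0.001  -0.0119  0.0519] [-0.0107 -0.021   0.0495] [ 0.0126 -0.0051  0.0538]
scene
11 mid [0.599  0.1909] mean [0.5975 0.1911 0.229 ] ext [0.0094 0.0069]
21 mid [0.6351 0.1739] mean [0.6344 0.1744 0.2313] ext [0.0092 0.0103]
top
```

View pics/w5.png

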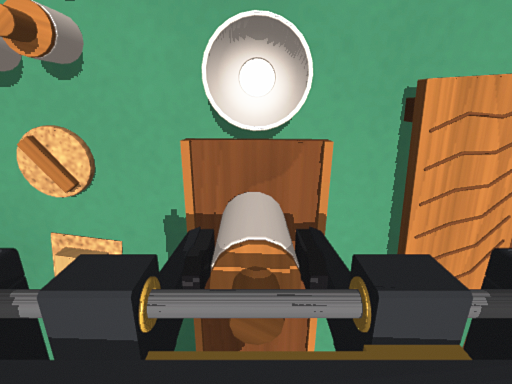

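The view shows the tall jar held upright above the +y end of the deck, with its knob at (255,290). It sits about 9 mm behind the TCP along the row, so I shift to correct and lower.

Request:
move_arm([
  [6, 0, 15, 0, 0, 0, 1],
  [11, 0, 32, 0, 0, 0, 1],
  [11, 0, 48, 0, 0, 0, 1],
  [11, 0, 60, 0, 0, 0, 1],
  [11, 0, 64, 0, 0, 0, 1],
])

```text
clock: 26.08
tool_pos: [0.6254, 0.1995, 0.1144]
eef_rot: [0.69, 0.724, -0.002, -0.001]
contact_force: [-6.3, -2.0, 14.3]
opening: 0.535
finger_force: 24.9
```

Request:
move_arm([
  [0, 0, 0.5, 0, 0, 0, 1],
  [0, 0, 0.5, 0, 0, 0, 1],
  [0, 0, 1, 0, 0, 0, 1],
  [0, 0, 1, 0, 0, 0, 1],
])

```text
clock: 26.58
tool_pos: [0.6262, 0.1996, 0.1145]
eef_rot: [0.69, 0.724, -0.001, -0.0]
contact_force: [-4.1, -1.4, 5.1]
opening: 0.532
finger_force: 25.0
```

Request:
move_arm([
  [0, 0, -0.5, 0, 0, 0, 0.4],
  [0, 0, -0.5, 0, 0, 0, 0.2],
  [0, 0, -0.5, 0, 0, 0, 0.1],
  [0, 0, -0.5, 0, 0, 0, 0.1],
])

```text
clock: 27.08
tool_pos: [0.6264, 0.1994, 0.114]
eef_rot: [0.69, 0.724, -0.001, -0.0]
contact_force: [0.5, -0.2, -0.1]
opening: 0.897
finger_force: 0.0
```

Request:
move_arm([
  [0, 0, -20, 0, 0, 0, 0.1],
  [0, 0, -50, 0, 0, 0, 0.1],
  [0, 0, -85, 0, 0, 0, 0.1],
  [0, 0, -110, 0, 0, 0, 0.1],
  [-20, -20, -120, 0, 0, 0, 0.1],
])

```text
clock: 27.7
tool_pos: [0.6086, 0.1814, 0.2377]
eef_rot: [0.69, 0.724, 0.002, 0.0]
contact_force: [0.0, -0.3, 0.8]
opening: 0.905
finger_force: 0.0
```

```bash
python3 - <<'E'
from h import *
w=snap('wrist');W=cloud(w)
print('w');knob(W,.55,.7,.1,.3,.15,.18)
E
python3 go.py .465 -.381 .2 92
```

```text
w
713 mid [0.6243 0.1911] mean [0.624  0.1925 0.1646] ext [0.0232 0.0232]
now [0.6064 0.1766 0.2379] yaw 92.65058693577804 t 27.75 F [-3.7092 -2.0396 -0.7551] op 0.8983439322638672 q7 -0.8251790903397707
[-550.3 -167.    39.8] [0.  0.2 0.7]
```

Request:
move_arm([
  [-58, -18, 0, 0, 0, 0, 0.1],
  [-117, -36, 0, 0, 0, 0, 0.1],
  [-176, -54, 0, 0, 0, 0, 0.1],
  [-235, -72, 0, 0, 0, 0, 0.1],
  [-294, -90, 0, 0, 0, 0, 0.1],
])

```text
clock: 28.38
tool_pos: [0.5314, -0.121, 0.2361]
eef_rot: [0.69, 0.724, -0.001, 0.001]
contact_force: [0.9, -0.9, -0.7]
opening: 0.902
finger_force: 0.0
```

Request:
move_arm([
  [-58, -17, 0, 0, 0, 0, 0.1],
  [-117, -35, 10, 0, 0, 0, 0.1],
  [-176, -53, 20, 0, 0, 0, 0.1],
  [-230, -69, 30, 0, 0, 0, 0.1],
  [-252, -76, 40, 0, 0, 0, 0.1],
])

```text
clock: 29.0
tool_pos: [0.4657, -0.3789, 0.1956]
eef_rot: [0.692, 0.721, -0.002, 0.001]
contact_force: [-0.0, -0.2, 0.2]
opening: 0.9
finger_force: 0.0
```

Request:
move_arm([
  [0, 0, 0, 0, 0, 0, 0.1],
  [0, 0, 0, 0, 0, 0, 0.1],
  [0, 0, 0, 0, 0, 0, 0.1],
])

```text
clock: 29.38
tool_pos: [0.4688, -0.3721, 0.1965]
eef_rot: [0.689, 0.725, -0.001, 0.0]
contact_force: [-0.2, 0.6, -0.3]
opening: 0.899
finger_force: 0.0
```

```bash
python3 - <<'E'
from h import *
w=snap('wrist');W=cloud(w)
print('w');knob(W,.3,.55,-.5,-.15,.095,.115)
E
python3 go.py .465 -.3815 .052 92
```

```text
w
899 mid [ 0.3432 -0.2808] mean [ 0.3452 -0.2808  0.1048] ext [0.0239 0.0233]
565 mid [ 0.466  -0.3799] mean [ 0.4661 -0.3786  0.1051] ext [0.0231 0.0234]
now [ 0.4685 -0.3726  0.1964] yaw 92.89893256500619 t 29.425 F [-0.1102 -0.2659  0.1226] op 0.9013336288412006 q7 0.016605443310716707
[ -8.4  -3.8 144.4] [-0.1  0.1  0.9]
```

Request:
move_arm([
  [-5, -3, 30, 0, 0, 0, 0.1],
  [-7, -3, 70, 0, 0, 0, 0.1],
  [-7, -3, 110, 0, 0, 0, 0.1],
  [-7, -3, 138, 0, 0, 0, 0.1],
  [-7, -3, 144, 0, 0, 0, 0.1],
])

```text
clock: 30.05
tool_pos: [0.4639, -0.3806, 0.0503]
eef_rot: [0.69, 0.724, -0.002, -0.002]
contact_force: [0.4, 0.6, 0.2]
opening: 0.899
finger_force: 0.0
```

Request:
move_arm([
  [0, 0, 0, 0, 0, 0, 0.1],
  [0, 0, 0, 0, 0, 0, 0.6],
  [0, 0, 0, 0, 0, 0, 1],
  [0, 0, 0, 0, 0, 0, 1],
  [0, 0, 0, 0, 0, 0, 1],
])

```text
clock: 30.68
tool_pos: [0.4652, -0.3822, 0.0523]
eef_rot: [0.69, 0.724, -0.001, 0.001]
contact_force: [1.0, -0.4, 2.5]
opening: 0.536
finger_force: 25.0
```

Request:
move_arm([
  [0, 0, -20, 0, 0, 0, 1],
  [0, 0, -50, 0, 0, 0, 1],
  [0, 0, -85, 0, 0, 0, 1],
  [0, 0, -115, 0, 0, 0, 1],
  [0, 0, -130, 0, 0, 0, 1],
])

```text
clock: 31.3
tool_pos: [0.4648, -0.3818, 0.1839]
eef_rot: [0.69, 0.724, -0.001, 0.001]
contact_force: [-0.0, -0.4, -1.7]
opening: 0.54
finger_force: 25.0
```

```bash
python3 go.py .6322 .1329 .185 92.2
```

```text
now [ 0.4648 -0.3818  0.1839] yaw 92.6968402027294 t 31.3 F [-0.0383 -0.3843 -1.6774] op 0.5397829854251701 q7 0.018195904294513343
[506.3 191.4  -2.9] [-0.   0.2  0.5]
```

Request:
move_arm([
  [55, 21, 0, 0, 0, 0, 1],
  [110, 42, 0, 0, 0, 0, 1],
  [165, 63, 0, 0, 0, 0, 1],
  [220, 84, 0, 0, 0, 0, 1],
  [270, 103, 0, 0, 0, 0, 1],
])

```text
clock: 31.92
tool_pos: [0.5546, -0.1052, 0.1807]
eef_rot: [0.69, 0.724, -0.002, -0.001]
contact_force: [1.1, -0.9, -2.5]
opening: 0.538
finger_force: 25.0
```

Request:
move_arm([
  [55, 21, 0, 0, 0, 0, 1],
  [110, 42, 0, 0, 0, 0, 1],
  [165, 63, 0, 0, 0, 0, 1],
  [210, 79, 0, 0, 0, 0, 1],
  [234, 88, 0, 0, 0, 0, 1],
])

```text
clock: 32.55
tool_pos: [0.631, 0.1345, 0.18]
eef_rot: [0.689, 0.725, -0.001, -0.001]
contact_force: [0.2, -1.1, -2.8]
opening: 0.535
finger_force: 25.0
```

Request:
move_arm([
  [0, 0, 0, 0, 0, 0, 1],
  [0, 0, 0, 0, 0, 0, 1],
  [0, 0, 0, 0, 0, 0, 1],
])

```text
clock: 32.92
tool_pos: [0.6314, 0.1282, 0.1799]
eef_rot: [0.691, 0.723, -0.002, 0.0]
contact_force: [-0.2, -0.5, -2.1]
opening: 0.539
finger_force: 25.0
```

```bash
cat > hold.py <<'E'
from h import *
p=pose()[0]
w=snap('wrist');W=cloud(w);f=w['frame'].astype(int)
a,b=map(float,sys.argv[1:3])
m=(f[...,0]>f[...,2]+40)&(W[...,2]-p[2]>a)&(W[...,2]-p[2]<b)&(np.hypot(W[...,0]-p[0],W[...,1]-p[1])<.04)
for b in blob(W,m,60):print('held: xmid %.4f ymin %.4f -> y %.4f ztop %.4f'%((b[:,0].min()+b[:,0].max())/2-p[0],b[:,1].min()-p[1],b[:,1].min()-p[1]+.012,np.median(b[:,2])-p[2]))
E
python3 hold.py .046 .06;python3 go.py .6312 .131 .1135 92.2
```

```text
held: xmid -0.0011 ymin 0.0040 -> y 0.0160 ztop 0.0512
held: xmid -0.0004 ymin -0.0111 -> y 0.0009 ztop 0.0539
now [0.6315 0.1286 0.1801] yaw 92.5714073824364 t 32.975 F [-0.6441 -0.0928 -3.4411] op 0.5360667345211678 q7 -0.7757317024214633
[ 2.7 -0.  66.6] [-0.2  0.2  0.4]
```

Request:
move_arm([
  [2, 0, 18, 0, 0, 0, 1],
  [3.5, 0, 36, 0, 0, 0, 1],
  [3.5, 0, 52, 0, 0, 0, 1],
  [3.5, 0, 62, 0, 0, 0, 1],
  [3.5, 0, 66, 0, 0, 0, 1],
])

```text
clock: 33.6
tool_pos: [0.631, 0.1339, 0.1132]
eef_rot: [0.69, 0.724, -0.002, -0.0]
contact_force: [0.1, -0.0, -2.2]
opening: 0.538
finger_force: 25.0
```

Request:
move_arm([
  [0, 0, 0.5, 0, 0, 0, 1],
  [0, 0, 0.5, 0, 0, 0, 1],
  [0, 0, 0.5, 0, 0, 0, 0.4],
  [0, 0, 0.5, 0, 0, 0, 0.1],
  [0, 0, 0.5, 0, 0, 0, 0.1],
])

```text
clock: 34.22
tool_pos: [0.6316, 0.1341, 0.1142]
eef_rot: [0.69, 0.724, -0.001, 0.0]
contact_force: [0.3, -0.2, -1.1]
opening: 0.803
finger_force: 0.0
```

Request:
move_arm([
  [0, 0, 0, 0, 0, 0, 0.1],
  [0, 0, -30, 0, 0, 0, 0.1],
  [0, 0, -65, 0, 0, 0, 0.1],
  [0, 0, -100, 0, 0, 0, 0.1],
  [-20, -20, -120, 0, 0, 0, 0.1],
])

```text
clock: 34.85
tool_pos: [0.6136, 0.1158, 0.236]
eef_rot: [0.69, 0.724, 0.001, 0.0]
contact_force: [0.2, -0.6, -0.3]
opening: 0.903
finger_force: 0.0
```

```bash
python3 - <<'E'
from h import *
w=snap('wrist');W=cloud(w)
print('w');knob(W,.55,.7,.05,.3,.15,.18)
E
python3 go.py .343 -.2805 .2 92
```

```text
w
802 mid [0.6245 0.1905] mean [0.6243 0.1907 0.1659] ext [0.0231 0.0231]
733 mid [0.6318 0.1365] mean [0.6313 0.1377 0.1648] ext [0.0235 0.0229]
now [0.6118 0.1111 0.2375] yaw 92.62486024704444 t 34.9 F [-3.0368 -2.1496  0.273 ] op 0.9013312133755746 q7 -0.733740788772385
[-378.7 -286.5   38.9] [0.  0.2 0.6]
```

Request:
move_arm([
  [-46, -35, 0, 0, 0, 0, 0.1],
  [-92, -70, 0, 0, 0, 0, 0.1],
  [-138, -105, 10, 0, 0, 0, 0.1],
  [-184, -139, 20, 0, 0, 0, 0.1],
  [-230, -174, 30, 0, 0, 0, 0.1],
])

```text
clock: 35.52
tool_pos: [0.4486, -0.1261, 0.2043]
eef_rot: [0.69, 0.724, -0.001, 0.0]
contact_force: [1.2, -0.8, -0.3]
opening: 0.9
finger_force: 0.0
```

Request:
move_arm([
  [-46, -35, 5, 0, 0, 0, 0.1],
  [-92, -70, 9, 0, 0, 0, 0.1],
  [-130, -97, 9, 0, 0, 0, 0.1],
  [-149, -112, 9, 0, 0, 0, 0.1],
  [-149, -112, 9, 0, 0, 0, 0.1],
])

```text
clock: 36.15
tool_pos: [0.3434, -0.2801, 0.1958]
eef_rot: [0.692, 0.722, -0.002, -0.0]
contact_force: [0.3, 0.8, 1.2]
opening: 0.9
finger_force: 0.0
```

Request:
move_arm([
  [0, 0, 0, 0, 0, 0, 0.1],
  [0, 0, 0, 0, 0, 0, 0.1],
  [0, 0, 0, 0, 0, 0, 0.1],
])

```text
clock: 36.52
tool_pos: [0.3453, -0.2779, 0.1963]
eef_rot: [0.69, 0.724, -0.001, 0.0]
contact_force: [-0.4, -1.3, 0.5]
opening: 0.9
finger_force: 0.0
```

```bash
python3 - <<'E'
from h import *
w=snap('wrist');W=cloud(w)
print('w');knob(W,.3,.55,-.5,-.15,.095,.115);print(r.get_state()['q'])
E
python3 go.py .343 -.281 .052 92
```

```text
w
576 mid [ 0.3433 -0.2804] mean [ 0.3432 -0.2789  0.1051] ext [0.0229 0.0234]
[ 1.0755  0.6343 -0.7963  2.1209  0.7358  0.6873 -0.1757]
now [ 0.3452 -0.2781  0.1963] yaw 92.78931765889436 t 36.575 F [-0.417  -0.753  -0.0098] op 0.9015978176577318 q7 -0.17567009448728163
[ -2.5  -2.  144.3] [-0.1  0.1  0.8]
```

Request:
move_arm([
  [-2.5, -2, 18, 0, 0, 0, 0.1],
  [-2.5, -2, 36, 0, 0, 0, 0.1],
  [-2.5, -2, 54, 0, 0, 0, 0.1],
  [-2.5, -2, 72, 0, 0, 0, 0.1],
  [-2.5, -2, 90, 0, 0, 0, 0.1],
])

```text
clock: 37.2
tool_pos: [0.343, -0.2813, 0.1056]
eef_rot: [0.69, 0.724, -0.001, 0.0]
contact_force: [-0.4, -0.4, -0.6]
opening: 0.899
finger_force: 0.0
```

Request:
move_arm([
  [0, 0, 14, 0, 0, 0, 0.1],
  [0, 0, 28, 0, 0, 0, 0.1],
  [0, 0, 42, 0, 0, 0, 0.1],
  [0, 0, 54, 0, 0, 0, 0.1],
  [0, 0, 54, 0, 0, 0, 0.1],
])

```text
clock: 37.83
tool_pos: [0.3425, -0.2812, 0.0517]
eef_rot: [0.69, 0.724, -0.002, -0.001]
contact_force: [0.6, -0.1, 0.8]
opening: 0.903
finger_force: 0.0
```

Request:
move_arm([
  [0, 0, 0, 0, 0, 0, 0.1],
  [0, 0, 0, 0, 0, 0, 0.6],
  [0, 0, 0, 0, 0, 0, 1],
  [0, 0, 0, 0, 0, 0, 1],
  [0, 0, 0, 0, 0, 0, 1],
])

```text
clock: 38.45
tool_pos: [0.3428, -0.2817, 0.0523]
eef_rot: [0.69, 0.724, -0.001, 0.0]
contact_force: [0.9, 0.2, 2.2]
opening: 0.539
finger_force: 25.0
```

Request:
move_arm([
  [0, 0, -15, 0, 0, 0, 1],
  [0, 0, -35, 0, 0, 0, 1],
  [0, 0, -60, 0, 0, 0, 1],
  [0, 0, -90, 0, 0, 0, 1],
  [0, 0, -120, 0, 0, 0, 1],
])

```text
clock: 39.08
tool_pos: [0.3418, -0.2811, 0.1727]
eef_rot: [0.69, 0.724, -0.002, -0.001]
contact_force: [-0.5, -0.2, -3.4]
opening: 0.534
finger_force: 25.0
```

```bash
python3 go.py .632 .081 .185 92.2
```

```text
now [ 0.3418 -0.2811  0.1727] yaw 92.69071020034487 t 39.075 F [-0.4753 -0.2145 -3.3822] op 0.5340613304837226 q7 -0.21201833543020338
[348.1 306.9 -13.8] [-0.2  0.   0.5]
```

Request:
move_arm([
  [42, 37, -8, 0, 0, 0, 1],
  [84, 74, -10, 0, 0, 0, 1],
  [126, 111, -10, 0, 0, 0, 1],
  [168, 148, -10, 0, 0, 0, 1],
  [210, 185, -10, 0, 0, 0, 1],
])

```text
clock: 39.7
tool_pos: [0.5177, -0.0619, 0.1808]
eef_rot: [0.69, 0.723, -0.002, -0.001]
contact_force: [0.7, -0.2, -3.4]
opening: 0.539
finger_force: 25.0
```

Request:
move_arm([
  [42, 37, 0, 0, 0, 0, 1],
  [84, 74, 0, 0, 0, 0, 1],
  [120, 106, 0, 0, 0, 0, 1],
  [138, 122, 0, 0, 0, 0, 1],
  [138, 122, 0, 0, 0, 0, 1],
])

```text
clock: 40.33
tool_pos: [0.6326, 0.0828, 0.1799]
eef_rot: [0.689, 0.724, -0.002, -0.001]
contact_force: [-0.7, -0.7, -3.4]
opening: 0.535
finger_force: 25.0
```

Request:
move_arm([
  [0, 0, 0, 0, 0, 0, 1],
  [0, 0, 0, 0, 0, 0, 1],
  [0, 0, 0, 0, 0, 0, 1],
])

```text
clock: 40.7
tool_pos: [0.6326, 0.0794, 0.1808]
eef_rot: [0.691, 0.723, -0.002, 0.0]
contact_force: [0.1, -0.3, -2.7]
opening: 0.536
finger_force: 25.0
```

```bash
python3 hold.py .046 .06;python3 go.py .6317 .080 .1135 92.2
```

```text
held: xmid -0.0010 ymin 0.0052 -> y 0.0172 ztop 0.0509
held: xmid -0.0005 ymin -0.0106 -> y 0.0014 ztop 0.0538
now [0.6328 0.0797 0.1809] yaw 92.63861070125013 t 40.75 F [ 0.3769 -0.4043 -3.0722] op 0.5361633503303536 q7 -0.6981188539847306
[ 0.5 -0.9 67.4] [-0.1  0.1  0.4]
```

Request:
move_arm([
  [0, -1, 18, 0, 0, 0, 1],
  [0, -1, 36, 0, 0, 0, 1],
  [0, -1, 52, 0, 0, 0, 1],
  [0, -1, 62, 0, 0, 0, 1],
  [0, -1, 67, 0, 0, 0, 1],
])

```text
clock: 41.38
tool_pos: [0.6316, 0.0805, 0.1129]
eef_rot: [0.69, 0.724, -0.002, -0.0]
contact_force: [-0.2, 0.1, -3.1]
opening: 0.538
finger_force: 25.0
```

Request:
move_arm([
  [0, 0, 0.5, 0, 0, 0, 1],
  [0, 0, 0.5, 0, 0, 0, 1],
  [0, 0, 0.5, 0, 0, 0, 0.4],
  [0, 0, 0.5, 0, 0, 0, 0.1],
  [0, 0, 0.5, 0, 0, 0, 0.1],
])

```text
clock: 42.0
tool_pos: [0.6322, 0.0806, 0.1138]
eef_rot: [0.69, 0.724, -0.001, 0.0]
contact_force: [-0.3, 0.1, 0.5]
opening: 0.803
finger_force: 0.0
```

Request:
move_arm([
  [0, 0, 0, 0, 0, 0, 0.1],
  [0, 0, -30, 0, 0, 0, 0.1],
  [0, 0, -65, 0, 0, 0, 0.1],
  [0, 0, -100, 0, 0, 0, 0.1],
  [-20, -20, -120, 0, 0, 0, 0.1],
])

```text
clock: 42.62
tool_pos: [0.6143, 0.0623, 0.2356]
eef_rot: [0.689, 0.724, 0.001, 0.0]
contact_force: [0.4, -0.4, -0.9]
opening: 0.901
finger_force: 0.0
```

```bash
python3 - <<'E'
from h import *
w=snap('wrist');W=cloud(w)
print('w');knob(W,.55,.7,.05,.3,.15,.18)
w=snap('scene');W=cloud(w)-[.002,.002,0]
print('scene');knob(W,.2,.5,.2,.5,.064,.08)
knob(W,.25,.5,-.15,.1,.055,.075)
w=snap('top');W=cloud(w)+[.002,.002,0]
print('top');knob(W,.2,.5,.2,.5,.064,.08)
knob(W,.25,.5,-.15,.1,.055,.075)
E
python3 go.py .4465 .2800 .24 92
```

```text
w
1131 mid [0.6245 0.1903] mean [0.6241 0.1894 0.1652] ext [0.0235 0.0238]
818 mid [0.6315 0.136 ] mean [0.6314 0.1362 0.1657] ext [0.023  0.0232]
740 mid [0.6325 0.0823] mean [0.6318 0.0835 0.1648] ext [0.0233 0.0228]
scene
99 mid [0.3524 0.3074] mean [0.3543 0.3084 0.0732] ext [0.025  0.0234]
102 mid [0.4186 0.3177] mean [0.4199 0.3181 0.0733] ext [0.0246 0.0229]
109 mid [0.4365 0.3928] mean [0.4384 0.3929 0.0731] ext [0.0227 0.0226]
265 mid [0.4068 0.0191] mean [0.409  0.0212 0.0657] ext [0.0275 0.0797]
top
60 mid [0.4369 0.3927] mean [0.4367 0.392  0.0734] ext [0.0201 0.0222]
64 mid [0.4191 0.3186] mean [0.4188 0.3177 0.0724] ext [0.0225 0.0245]
59 mid [0.3535 0.3077] mean [0.3532 0.3072 0.0726] ext [0.0196 0.0225]
203 mid [0.4059 0.0197] mean [0.4067 0.0185 0.0662] ext [0.0252 0.0793]
now [0.6133 0.0588 0.2343] yaw 92.60326556633662 t 42.775 F [ 0.116  -0.3617 -0.7321] op 0.9003054700465773 q7 -0.6487611154777927
[ 228.6 -156.6   -6.2] [-0.   0.2  0.6]
```

A short jar was knocked to about (0.419, 0.318). The pick order is now C (0.437, 0.393), then A with a turned grip, then B.

```bash
python3 go.py .4368 .3928 .2 92
```

```text
now [0.6133 0.0588 0.2343] yaw 92.60326556633662 t 42.775 F [ 0.116  -0.3617 -0.7321] op 0.9003054700465773 q7 -0.6487611154777927
[ 341.8 -161.1   33.5] [-0.   0.2  0.6]
```

Request:
move_arm([
  [50, -24, 0, 0, 0, 0, 0.1],
  [100, -47, 0, 0, 0, 0, 0.1],
  [155, -73, 0, 0, 0, 0, 0.1],
  [210, -99, 5, 0, 0, 0, 0.1],
  [260, -123, 15, 0, 0, 0, 0.1],
])

```text
clock: 43.4
tool_pos: [0.4766, 0.3167, 0.2174]
eef_rot: [0.69, 0.724, -0.001, -0.001]
contact_force: [0.4, 0.7, -0.4]
opening: 0.899
finger_force: 0.0
```

Request:
move_arm([
  [50, -23, 10, 0, 0, 0, 0.1],
  [80, -37, 19, 0, 0, 0, 0.1],
  [80, -37, 19, 0, 0, 0, 0.1],
  [80, -37, 19, 0, 0, 0, 0.1],
  [80, -37, 19, 0, 0, 0, 0.1],
])

```text
clock: 44.02
tool_pos: [0.4384, 0.3905, 0.1989]
eef_rot: [0.691, 0.723, -0.002, 0.0]
contact_force: [-0.4, -0.2, -1.1]
opening: 0.903
finger_force: 0.0
```

```bash
python3 - <<'E'
from h import *
w=snap('wrist');W=cloud(w)
print('w');knob(W,.3,.55,.25,.5,.062,.082);print(r.get_state()['q'])
E
python3 go.py .437 .393 .021 92
```

```text
w
453 mid [0.4366 0.3938] mean [0.4365 0.3947 0.0732] ext [0.0236 0.0234]
406 mid [0.4186 0.3188] mean [0.4189 0.3206 0.0726] ext [0.0225 0.0231]
[-0.4233  0.7645 -0.6862  1.7068  0.5975  0.8943 -1.3168]
now [0.4383 0.3906 0.199 ] yaw 92.55699420040852 t 44.075 F [-0.1172 -1.451  -0.4163] op 0.899498680478908 q7 -1.3168300143145784
[  2.9  -0.9 178. ] [-0.1  0.2  0.6]
```

Request:
move_arm([
  [3, -1, 40, 0, 0, 0, 0.1],
  [3, -1, 85, 0, 0, 0, 0.1],
  [3, -1, 130, 0, 0, 0, 0.1],
  [3, -1, 165, 0, 0, 0, 0.1],
  [3, -1, 178, 0, 0, 0, 0.1],
])

```text
clock: 44.7
tool_pos: [0.4357, 0.3928, 0.0194]
eef_rot: [0.691, 0.723, -0.003, 0.0]
contact_force: [0.2, -0.7, -0.1]
opening: 0.901
finger_force: 0.0
```

Request:
move_arm([
  [0, 0, 0, 0, 0, 0, 0.1],
  [0, 0, 0, 0, 0, 0, 0.6],
  [0, 0, 0, 0, 0, 0, 1],
  [0, 0, 0, 0, 0, 0, 1],
  [0, 0, 0, 0, 0, 0, 1],
])

```text
clock: 45.32
tool_pos: [0.4361, 0.3947, 0.0218]
eef_rot: [0.69, 0.723, -0.001, 0.0]
contact_force: [0.4, -0.9, 3.9]
opening: 0.538
finger_force: 25.0
```

Request:
move_arm([
  [0, 0, -30, 0, 0, 0, 1],
  [0, 0, -75, 0, 0, 0, 1],
  [0, 0, -120, 0, 0, 0, 1],
  [0, 0, -165, 0, 0, 0, 1],
  [0, 0, -195, 0, 0, 0, 1],
])

```text
clock: 45.95
tool_pos: [0.436, 0.3949, 0.2179]
eef_rot: [0.69, 0.724, -0.001, -0.0]
contact_force: [-0.6, 0.7, -2.8]
opening: 0.538
finger_force: 25.0
```

```bash
python3 go.py .640 -.125 .215 92.2 .640 -.125 .0815 92.2
```

```text
now [0.436  0.3949 0.2179] yaw 92.7052649403261 t 45.95 F [-0.553   0.7134 -2.808 ] op 0.5384093565550183 q7 -1.3035937532255806
[-529.   179.2    3.2] [-0.1  0.1  0.5]
[  0.   -0.  133.5] [0. 0. 0.]
```

Request:
move_arm([
  [-56, 19, 0, 0, 0, 0, 1],
  [-112, 38, 0, 0, 0, 0, 1],
  [-168, 57, 0, 0, 0, 0, 1],
  [-224, 76, 0, 0, 0, 0, 1],
  [-280, 95, 0, 0, 0, 0, 1],
])

```text
clock: 46.58
tool_pos: [0.5442, 0.1174, 0.2161]
eef_rot: [0.69, 0.724, -0.002, -0.0]
contact_force: [0.7, -0.0, -2.4]
opening: 0.535
finger_force: 25.0
```

Request:
move_arm([
  [-56, 19, 0, 0, 0, 0, 1],
  [-112, 38, 0, 0, 0, 0, 1],
  [-168, 57, 0, 0, 0, 0, 1],
  [-220, 74, 0, 0, 0, 0, 1],
  [-249, 84, 0, 0, 0, 0, 1],
])

```text
clock: 47.2
tool_pos: [0.6395, -0.1299, 0.2155]
eef_rot: [0.692, 0.722, -0.003, -0.0]
contact_force: [0.3, 1.0, -1.5]
opening: 0.54
finger_force: 25.0
```

Request:
move_arm([
  [0, 0, 0, 0, 0, 0, 1],
  [0, 0, 0, 0, 0, 0, 1],
  [0, 0, 0, 0, 0, 0, 1],
])

```text
clock: 47.58
tool_pos: [0.6393, -0.1231, 0.2168]
eef_rot: [0.689, 0.725, -0.001, -0.001]
contact_force: [0.5, -0.4, -2.3]
opening: 0.538
finger_force: 25.0
```

```bash
python3 hold.py .046 .06;python3 go.py .640 -.1255 .083 92.2
```

```text
held: xmid -0.0006 ymin 0.0041 -> y 0.0161 ztop 0.0493
held: xmid -0.0001 ymin -0.0127 -> y -0.0007 ztop 0.0521
now [ 0.6395 -0.1234  0.2169] yaw 92.85870068642411 t 47.625 F [ 0.7945  0.1328 -2.0508] op 0.5368690985987532 q7 -0.3485933256082133
[ -2.    0.8 133.9] [-0.1  0.1  0.7]
```

Request:
move_arm([
  [-2, 1, 35, 0, 0, -0.5, 1],
  [-2, 1, 70, 0, 0, -0.5, 1],
  [-2, 1, 105, 0, 0, -0.5, 1],
  [-2, 1, 126, 0, 0, -0.5, 1],
  [-2, 1, 133, 0, 0, -0.5, 1],
])

```text
clock: 48.25
tool_pos: [0.6401, -0.1269, 0.0828]
eef_rot: [0.687, 0.727, -0.002, -0.001]
contact_force: [0.2, -0.9, -2.6]
opening: 0.536
finger_force: 25.0
```

Request:
move_arm([
  [0, 0, 0.5, 0, 0, 0, 1],
  [0, 0, 0.5, 0, 0, 0, 1],
  [0, 0, 0.5, 0, 0, 0, 0.4],
  [0, 0, 0.5, 0, 0, 0, 0.1],
  [0, 0, 0.5, 0, 0, 0, 0.1],
])

```text
clock: 48.88
tool_pos: [0.6409, -0.1274, 0.0837]
eef_rot: [0.687, 0.727, -0.001, 0.0]
contact_force: [0.1, -0.2, -0.3]
opening: 0.8
finger_force: 0.0
```

Request:
move_arm([
  [0, 0, 0, 0, 0, 0, 0.1],
  [0, 0, -40, 0, 0, 0, 0.1],
  [0, 0, -85, 0, 0, 0, 0.1],
  [0, 0, -125, 0, 0, 0, 0.1],
  [0, 0, -150, 0, 0, 0, 0.1],
])

```text
clock: 49.5
tool_pos: [0.6416, -0.1268, 0.2356]
eef_rot: [0.687, 0.727, -0.001, 0.001]
contact_force: [0.6, -0.6, -0.8]
opening: 0.897
finger_force: 0.0
```

```bash
python3 - <<'E'
from h import *
w=snap('wrist');W=cloud(w)
print('w');knob(W,.55,.72,-.2,.05,.12,.15)
w=snap('scene');W=cloud(w)-[.002,.002,0]
print('scene');knob(W,.2,.5,.2,.5,.064,.08)
E
python3 go.py .419 .318 .22 40
```

```text
w
542 mid [ 0.6413 -0.1285] mean [ 0.6411 -0.127   0.1329] ext [0.0236 0.0232]
scene
97 mid [0.3531 0.3074] mean [0.3544 0.3079 0.0734] ext [0.0234 0.023 ]
100 mid [0.4194 0.3177] mean [0.42   0.318  0.0735] ext [0.0255 0.0231]
now [ 0.6427 -0.1266  0.2364] yaw 93.17879035627413 t 49.6 F [-0.014   0.4931 -1.0557] op 0.9025951688336745 q7 -0.32329657304702464
[ 456.4 -198.8   14.6] [ 0.3  0.  53.2]
```

Request:
move_arm([
  [50, -22, 0, 0, 0, 6, 0.15],
  [100, -44, 0, 0, 0, 12, 0.15],
  [150, -65, 0, 0, 0, 18, 0.15],
  [200, -87, 0, 0, 0, 24, 0.15],
  [250, -109, 0, 0, 0, 30, 0.15],
])

```text
clock: 50.22
tool_pos: [0.5166, 0.1174, 0.2317]
eef_rot: [0.853, 0.522, -0.002, -0.0]
contact_force: [0.5, 0.8, 0.3]
opening: 0.849
finger_force: 0.0
```

```bash
python3 go.py .419 .3185 .22 40
```

```text
now [0.5166 0.1174 0.2317] yaw 62.98024702261406 t 50.225 F [0.549  0.8213 0.3078] op 0.849355080428064 q7 -1.2777970547629054
[ 134.8 -178.2   11.7] [-0.1  0.2 23. ]
```

Request:
move_arm([
  [34, -45, 2, 0, 0, 6, 0.15],
  [68, -90, 6, 0, 0, 12, 0.15],
  [100, -132, 10, 0, 0, 18, 0.15],
  [131, -174, 12, 0, 0, 23, 0.15],
  [131, -174, 12, 0, 0, 23, 0.15],
])

```text
clock: 50.85
tool_pos: [0.4182, 0.3165, 0.22]
eef_rot: [0.938, 0.348, -0.002, -0.001]
contact_force: [-0.8, 0.1, 1.0]
opening: 0.849
finger_force: 0.0
```

Request:
move_arm([
  [0, 0, 0, 0, 0, 0, 0.15],
  [0, 0, 0, 0, 0, 0, 0.15],
  [0, 0, 0, 0, 0, 0, 0.15],
])

```text
clock: 51.22
tool_pos: [0.4227, 0.3104, 0.2206]
eef_rot: [0.94, 0.342, -0.002, 0.001]
contact_force: [0.5, 0.2, 0.4]
opening: 0.849
finger_force: 0.0
```

```bash
python3 - <<'E'
from h import *
w=snap('wrist');W=cloud(w)
print('w');knob(W,.3,.55,.25,.5,.062,.082);print(r.get_state()['q'])
E
python3 go.py .419 .3185 .021 40
```

```text
w
394 mid [0.4191 0.318 ] mean [0.42   0.3185 0.0732] ext [0.023  0.0228]
370 mid [0.3533 0.3077] mean [0.3549 0.3084 0.0726] ext [0.0234 0.0231]
[-0.4276  0.615  -0.4765  1.8758  0.3991  0.7493 -1.9984]
now [0.4226 0.3106 0.2207] yaw 40.07099311972638 t 51.275 F [ 0.4045 -0.8688  0.3712] op 0.8511559364128919 q7 -1.9983671175428348
[  3.   -8.4 199.7] [0.  0.2 0.1]
```

Request:
move_arm([
  [2, -5, 45, 0, 0, 0, 0.15],
  [3, -8, 95, 0, 0, 0, 0.15],
  [3, -8, 145, 0, 0, 0, 0.15],
  [3, -8, 185, 0, 0, 0, 0.15],
  [3, -8, 199, 0, 0, 0, 0.15],
])

```text
clock: 51.9
tool_pos: [0.418, 0.3184, 0.0199]
eef_rot: [0.939, 0.343, -0.003, 0.001]
contact_force: [0.3, 0.4, 0.4]
opening: 0.852
finger_force: 0.0
```

Request:
move_arm([
  [0, 0, 0, 0, 0, 0, 0.15],
  [0, 0, 0, 0, 0, 0, 0.6],
  [0, 0, 0, 0, 0, 0, 1],
  [0, 0, 0, 0, 0, 0, 1],
  [0, 0, 0, 0, 0, 0, 1],
])

```text
clock: 52.52
tool_pos: [0.4194, 0.3194, 0.0227]
eef_rot: [0.939, 0.343, -0.001, 0.001]
contact_force: [0.8, -1.0, 5.9]
opening: 0.539
finger_force: 25.0
```

Request:
move_arm([
  [0, 0, -30, 0, 0, 0, 1],
  [0, 0, -75, 0, 0, 0, 1],
  [0, 0, -120, 0, 0, 0, 1],
  [0, 0, -165, 0, 0, 0, 1],
  [0, 0, -195, 0, 0, 0, 1],
])

```text
clock: 53.15
tool_pos: [0.419, 0.3199, 0.2188]
eef_rot: [0.939, 0.344, -0.001, 0.0]
contact_force: [0.2, -0.5, -2.1]
opening: 0.54
finger_force: 25.0
```

```bash
python3 go.py .638 -.071 .215 92.2
```

```text
now [0.419  0.3199 0.2188] yaw 40.19592548193765 t 53.15 F [ 0.1977 -0.4974 -2.1269] op 0.5398669579656633 q7 -2.0298126009571464
[-85.  439.9   3.9] [ -0.    0.1 -52. ]
```

Request:
move_arm([
  [-10, 50, 0, 0, 0, -6, 1],
  [-19, 100, 0, 0, 0, -12, 1],
  [-29, 150, 0, 0, 0, -18, 1],
  [-39, 200, 0, 0, 0, -24, 1],
  [-48, 250, 0, 0, 0, -30, 1],
])

```text
clock: 53.78
tool_pos: [0.5438, 0.096, 0.2168]
eef_rot: [0.817, 0.576, -0.002, 0.0]
contact_force: [0.3, 0.5, -1.8]
opening: 0.532
finger_force: 25.0
```

```bash
python3 go.py .638 -.071 .215 92.2
```

```text
now [0.5438 0.096  0.2168] yaw 70.39755404678453 t 53.775 F [ 0.3264  0.463  -1.8118] op 0.532181240704631 q7 -1.1465981303962542
[-125.7  144.8    1.9] [ -0.2   0.2 -21.8]
```

Request:
move_arm([
  [-31, 36, 0, 0, 0, -6, 1],
  [-62, 72, 0, 0, 0, -12, 1],
  [-93, 107, 1, 0, 0, -18, 1],
  [-124, 141, 2, 0, 0, -22, 1],
  [-124, 141, 2, 0, 0, -22, 1],
])

```text
clock: 54.4
tool_pos: [0.6347, -0.0727, 0.2134]
eef_rot: [0.696, 0.718, -0.003, 0.0]
contact_force: [-0.3, 0.0, -2.9]
opening: 0.536
finger_force: 25.0
```

Request:
move_arm([
  [0, 0, 0, 0, 0, 0, 1],
  [0, 0, 0, 0, 0, 0, 1],
  [0, 0, 0, 0, 0, 0, 1],
])

```text
clock: 54.78
tool_pos: [0.634, -0.0652, 0.2154]
eef_rot: [0.693, 0.721, -0.001, -0.0]
contact_force: [0.5, -1.0, -2.6]
opening: 0.541
finger_force: 25.0
```

```bash
python3 hold.py .046 .06;python3 go.py .638 -.072 .084 92.2
```

```text
held: xmid -0.0004 ymin 0.0045 -> y 0.0165 ztop 0.0494
held: xmid -0.0002 ymin -0.0127 -> y -0.0007 ztop 0.0511
now [ 0.6341 -0.0655  0.2154] yaw 92.29091223897599 t 54.825 F [ 0.0398 -0.8642 -1.5812] op 0.5340818079424638 q7 -0.4794895254357567
[ -6.3   3.9 131.4] [-0.1  0.1  0.1]
```

Request:
move_arm([
  [-6, 4, 35, 0, 0, 0, 1],
  [-6, 4, 70, 0, 0, 0, 1],
  [-6, 4, 105, 0, 0, 0, 1],
  [-6, 4, 124, 0, 0, 0, 1],
  [-6, 4, 130.5, 0, 0, 0, 1],
])

```text
clock: 55.45
tool_pos: [0.638, -0.0724, 0.0839]
eef_rot: [0.693, 0.721, -0.002, -0.0]
contact_force: [-0.4, -0.2, -1.6]
opening: 0.542
finger_force: 25.0
```

Request:
move_arm([
  [0, 0, 0.5, 0, 0, 0, 1],
  [0, 0, 0.5, 0, 0, 0, 1],
  [0, 0, 0.5, 0, 0, 0, 0.4],
  [0, 0, 0.5, 0, 0, 0, 0.1],
  [0, 0, 0.5, 0, 0, 0, 0.1],
])

```text
clock: 56.08
tool_pos: [0.6386, -0.0726, 0.0846]
eef_rot: [0.693, 0.721, -0.001, 0.0]
contact_force: [1.3, -0.3, -0.1]
opening: 0.802
finger_force: 0.0
```

Request:
move_arm([
  [0, 0, 0, 0, 0, 0, 0.1],
  [0, 0, -40, 0, 0, 0, 0.1],
  [0, 0, -85, 0, 0, 0, 0.1],
  [0, 0, -125, 0, 0, 0, 0.1],
  [0, 0, -150, 0, 0, 0, 0.1],
])

```text
clock: 56.7
tool_pos: [0.6392, -0.072, 0.2364]
eef_rot: [0.693, 0.721, -0.0, 0.001]
contact_force: [0.2, 0.4, 0.4]
opening: 0.901
finger_force: 0.0
```

```bash
python3 - <<'E'
from h import *
w=snap('wrist');W=cloud(w)
print('w');knob(W,.55,.72,-.2,.05,.12,.15)
w=snap('scene');W=cloud(w)-[.002,.002,0]
print('scene');knob(W,.2,.5,.2,.5,.064,.08)
E
python3 go.py .353 .3075 .2 92
```

```text
w
538 mid [ 0.6387 -0.073 ] mean [ 0.6387 -0.0716  0.1328] ext [0.0229 0.0234]
511 mid [ 0.6413 -0.1279] mean [ 0.6412 -0.126   0.1321] ext [0.0237 0.0234]
scene
99 mid [0.3528 0.3073] mean [0.3544 0.3081 0.0733] ext [0.0254 0.0232]
now [ 0.6403 -0.0717  0.2373] yaw 92.17914503820954 t 56.8 F [0.6044 0.804  1.0504] op 0.9037879409158351 q7 -0.4490219871954228
[ 389.9 -272.8   35.6] [0.2 0.1 0.2]
```

Request:
move_arm([
  [45, -31, 0, 0, 0, 0, 0.1],
  [90, -62, 0, 0, 0, 0, 0.1],
  [135, -94, 0, 0, 0, 0, 0.1],
  [180, -125, 0, 0, 0, 0, 0.1],
  [225, -157, 0, 0, 0, 0, 0.1],
])

```text
clock: 57.42
tool_pos: [0.4714, 0.1473, 0.233]
eef_rot: [0.694, 0.72, -0.002, -0.001]
contact_force: [0.8, 0.2, -0.5]
opening: 0.899
finger_force: 0.0
```

Request:
move_arm([
  [45, -31, 10, 0, 0, 0, 0.1],
  [90, -62, 20, 0, 0, 0, 0.1],
  [135, -94, 30, 0, 0, 0, 0.1],
  [164, -114, 35, 0, 0, 0, 0.1],
  [164, -114, 35, 0, 0, 0, 0.1],
])

```text
clock: 58.05
tool_pos: [0.3503, 0.308, 0.1982]
eef_rot: [0.691, 0.723, -0.002, -0.001]
contact_force: [0.0, 0.5, -0.2]
opening: 0.902
finger_force: 0.0
```

Request:
move_arm([
  [0, 0, 0, 0, 0, 0, 0.1],
  [0, 0, 0, 0, 0, 0, 0.1],
  [0, 0, 0, 0, 0, 0, 0.1],
])

```text
clock: 58.42
tool_pos: [0.3536, 0.3049, 0.1989]
eef_rot: [0.694, 0.72, -0.002, 0.0]
contact_force: [0.6, -0.8, 0.7]
opening: 0.896
finger_force: 0.0
```

```bash
python3 - <<'E'
from h import *
w=snap('wrist');W=cloud(w)
print('w');knob(W,.3,.55,.25,.5,.062,.082);print(r.get_state()['q'])
E
python3 go.py .353 .3075 .021 92
```

```text
w
451 mid [0.3524 0.3083] mean [0.3525 0.3092 0.0732] ext [0.0226 0.0228]
[-0.354   0.637  -0.7276  2.0526  0.66    0.7004 -1.4758]
now [0.3535 0.3052 0.199 ] yaw 92.08709557607277 t 58.475 F [-0.3404  0.4257  0.4985] op 0.8993456966227262 q7 -1.4758075408983424
[  2.7   0.  178. ] [-0.1  0.1  0.1]
```

Request:
move_arm([
  [3, 0, 25, 0, 0, 0, 0.1],
  [3, 0, 50, 0, 0, 0, 0.1],
  [3, 0, 75, 0, 0, 0, 0.1],
  [3, 0, 95, 0, 0, 0, 0.1],
  [3, 0, 115, 0, 0, 0, 0.1],
])

```text
clock: 59.1
tool_pos: [0.3529, 0.3085, 0.0834]
eef_rot: [0.694, 0.72, -0.001, -0.0]
contact_force: [-1.1, 0.5, 0.1]
opening: 0.9
finger_force: 0.0
```

Request:
move_arm([
  [0, 0, 16, 0, 0, 0, 0.1],
  [0, 0, 32, 0, 0, 0, 0.1],
  [0, 0, 48, 0, 0, 0, 0.1],
  [0, 0, 63, 0, 0, 0, 0.1],
  [0, 0, 63, 0, 0, 0, 0.1],
])

```text
clock: 59.72
tool_pos: [0.3523, 0.3082, 0.0204]
eef_rot: [0.693, 0.721, -0.002, 0.0]
contact_force: [1.2, -0.1, 0.2]
opening: 0.901
finger_force: 0.0
```

Request:
move_arm([
  [0, 0, 0, 0, 0, 0, 0.1],
  [0, 0, 0, 0, 0, 0, 0.6],
  [0, 0, 0, 0, 0, 0, 1],
  [0, 0, 0, 0, 0, 0, 1],
  [0, 0, 0, 0, 0, 0, 1],
])

```text
clock: 60.35
tool_pos: [0.3524, 0.3086, 0.0211]
eef_rot: [0.693, 0.72, -0.001, -0.0]
contact_force: [0.2, -0.4, 2.5]
opening: 0.541
finger_force: 25.0
```

Request:
move_arm([
  [0, 0, -20, 0, 0, 0, 1],
  [0, 0, -50, 0, 0, 0, 1],
  [0, 0, -90, 0, 0, 0, 1],
  [0, 0, -135, 0, 0, 0, 1],
  [0, 0, -185, 0, 0, 0, 1],
])

```text
clock: 60.98
tool_pos: [0.3523, 0.3081, 0.207]
eef_rot: [0.693, 0.721, -0.003, -0.0]
contact_force: [2.1, -0.1, -1.8]
opening: 0.535
finger_force: 25.0
```

```bash
python3 go.py .636 -.0165 .22 92.2
```

```text
now [0.3523 0.3081 0.207 ] yaw 92.19761916273778 t 60.975 F [ 2.0712 -0.0719 -1.7579] op 0.5353420114090456 q7 -1.464621117460691
[-335.2  271.   -13. ] [-0.2  0.2 -0. ]
```

Request:
move_arm([
  [-43, 35, -10, 0, 0, 0, 1],
  [-86, 70, -13, 0, 0, 0, 1],
  [-129, 105, -13, 0, 0, 0, 1],
  [-172, 139, -13, 0, 0, 0, 1],
  [-210, 170, -13, 0, 0, 0, 1],
])

```text
clock: 61.6
tool_pos: [0.5313, 0.1032, 0.2186]
eef_rot: [0.694, 0.72, -0.002, -0.0]
contact_force: [0.0, 1.1, -1.7]
opening: 0.533
finger_force: 25.0
```

Request:
move_arm([
  [-40, 32, 0, 0, 0, 0, 1],
  [-80, 65, 0, 0, 0, 0, 1],
  [-110, 89, 0, 0, 0, 0, 1],
  [-125, 101, 0, 0, 0, 0, 1],
  [-125, 101, 0, 0, 0, 0, 1],
])

```text
clock: 62.22
tool_pos: [0.6363, -0.0173, 0.2179]
eef_rot: [0.695, 0.719, -0.002, -0.0]
contact_force: [-0.8, 0.3, -0.7]
opening: 0.535
finger_force: 25.0
```

Request:
move_arm([
  [0, 0, 0, 0, 0, 0, 1],
  [0, 0, 0, 0, 0, 0, 1],
  [0, 0, 0, 0, 0, 0, 1],
])

```text
clock: 62.6
tool_pos: [0.636, -0.0146, 0.2192]
eef_rot: [0.693, 0.721, -0.001, -0.0]
contact_force: [-0.1, 1.4, -1.5]
opening: 0.536
finger_force: 25.0
```

```bash
python3 hold.py .046 .06;python3 go.py .6365 -.0165 .0827 92.2
```

```text
held: xmid -0.0007 ymin 0.0041 -> y 0.0161 ztop 0.0498
held: xmid -0.0002 ymin -0.0132 -> y -0.0012 ztop 0.0527
now [ 0.6361 -0.0148  0.2192] yaw 92.26262389218319 t 62.65 F [ 0.5505 -0.3461 -2.2417] op 0.5385929138874848 q7 -0.5588990359676743
[ -1.5   0.7 136.5] [-0.1  0.1  0.1]
```

Request:
move_arm([
  [-1, 0, 35, 0, 0, 0, 1],
  [-1, 0, 75, 0, 0, 0, 1],
  [-1, 0, 110, 0, 0, 0, 1],
  [-1, 0, 130, 0, 0, 0, 1],
  [-1, 0, 136, 0, 0, 0, 1],
])

```text
clock: 63.28
tool_pos: [0.6357, -0.0166, 0.0822]
eef_rot: [0.693, 0.721, -0.002, -0.001]
contact_force: [0.1, 0.3, -1.3]
opening: 0.539
finger_force: 25.0
```

Request:
move_arm([
  [0, 0, 0.5, 0, 0, 0, 1],
  [0, 0, 0.5, 0, 0, 0, 1],
  [0, 0, 0.5, 0, 0, 0, 0.4],
  [0, 0, 0.5, 0, 0, 0, 0.1],
  [0, 0, 0.5, 0, 0, 0, 0.1],
])

```text
clock: 63.9
tool_pos: [0.6363, -0.0166, 0.0829]
eef_rot: [0.693, 0.72, -0.001, 0.0]
contact_force: [-0.1, -0.6, 0.6]
opening: 0.803
finger_force: 0.0
```

Request:
move_arm([
  [0, 0, 0, 0, 0, 0, 0.1],
  [0, 0, -40, 0, 0, 0, 0.1],
  [0, 0, -85, 0, 0, 0, 0.1],
  [0, 0, -125, 0, 0, 0, 0.1],
  [0, 0, -150, 0, 0, 0, 0.1],
])

```text
clock: 64.53
tool_pos: [0.637, -0.016, 0.2348]
eef_rot: [0.693, 0.721, -0.0, 0.001]
contact_force: [-0.0, -0.4, 0.6]
opening: 0.903
finger_force: 0.0
```

Request:
move_arm([
  [-55, -20, 0, 0, 0, 0, 0.1],
  [-110, -40, 0, 0, 0, 0, 0.1],
  [-160, -80, 0, 0, 0, 0, 0.1],
  [-210, -110, 0, 0, 0, 0, 0.1],
  [-260, -140, 0, 0, 0, 0, 0.1],
])

```text
clock: 65.15
tool_pos: [0.5053, -0.2833, 0.2334]
eef_rot: [0.693, 0.721, -0.002, 0.0]
contact_force: [-0.0, -0.3, -0.6]
opening: 0.901
finger_force: 0.0
```

```bash
python3 - <<'E'
from h import *
for nm,k in(('scene',-1),('top',1)):
    w=snap(nm,'f_%s.png'%nm);W=cloud(w)+np.array([.002,.002,0])*k
    print(nm);knob(W,.58,.7,.04,.24,.157,.18);print('s');knob(W,.58,.7,-.2,.03,.125,.145)
    for a in (.012,.055):
        m=(W[...,2]>a)&(W[...,2]<a+.02)&(W[...,0]>.25)&(W[...,0]<.5)&(W[...,1]>-.1)&(W[...,1]<.11)
        for p in blob(W,m,60): print('rect',a,cv2.minAreaRect(p[:,:2].astype(np.float32)))
    if nm=='top':
        m=(W[...,2]<.006)&(W[...,2]>-.01)&(W[...,0]>.25)&(W[...,0]<.48)&(W[...,1]>-.14)&(W[...,1]<.12)&(w['frame'][...,0].astype(int)>w['frame'][...,1].astype(int)+10)
        for p in blob(W,m,80): print('mat',cv2.minAreaRect(p[:,:2].astype(np.float32)))
A=cv2.imread('pics/f_scene.png')[90:330,60:380];B=cv2.imread('pics/f_top.png')[90:270,110:430]
cv2.imwrite('pics/fb.png',np.vstack([cv2.resize(A,(440,330)),cv2.resize(B,(440,248))]))
print(r.get_state()['clock'],r.get_state()['contact_force'])
E
```

```text
scene
105 mid [0.6321 0.0808] mean [0.6331 0.083  0.1654] ext [0.0215 0.0254]
111 mid [0.6318 0.1356] mean [0.6323 0.1369 0.1657] ext [0.0231 0.0231]
116 mid [0.6247 0.1902] mean [0.6253 0.1914 0.1656] ext [0.0226 0.0244]
s
81 mid [ 0.6398 -0.1287] mean [ 0.641  -0.1268  0.133 ] ext [0.0231 0.024 ]
90 mid [ 0.638  -0.0728] mean [ 0.639  -0.0717  0.1331] ext [0.0238 0.0238]
91 mid [ 0.6353 -0.0174] mean [ 0.6367 -0.0157  0.1332] ext [0.024  0.0244]
rect 0.012 ((0.4087580442428589, 0.018042799085378647), (0.1113482341170311, 0.05899660289287567), 87.46630096435547)
rect 0.055 ((0.4073810875415802, 0.0180768184363842), (0.08281521499156952, 0.02237098664045334), 84.40557861328125)
top
65 mid [0.6313 0.1365] mean [0.6308 0.1358 0.1652] ext [0.0211 0.0221]
62 mid [0.6317 0.0815] mean [0.6311 0.0814 0.1646] ext [0.0214 0.019 ]
64 mid [0.6245 0.1898] mean [0.6241 0.1902 0.1654] ext [0.0228 0.0225]
s
60 mid [ 0.6377 -0.0729] mean [ 0.6373 -0.0728  0.133 ] ext [0.0229 0.0221]
60 mid [ 0.6406 -0.128 ] mean [ 0.6393 -0.1281  0.1335] ext [0.0244 0.0227]
59 mid [ 0.6354 -0.0175] mean [ 0.6353 -0.0171  0.1331] ext [0.0215 0.0223]
rect 0.012 ((0.40710076689720154, 0.019199028611183167), (0.10753151774406433, 0.05598767101764679), 84.2451171875)
rect 0.055 ((0.4069771468639374, 0.019093889743089676), (0.07979278266429901, 0.020247332751750946), 84.28770446777344)
mat ((0.4082956314086914, 0.014832556247711182), (0.15087749063968658, 0.09168644994497299), 84.38249206542969)
65.25 [-0.2951 -0.2409 -0.9582]
```

View pics/fb.png

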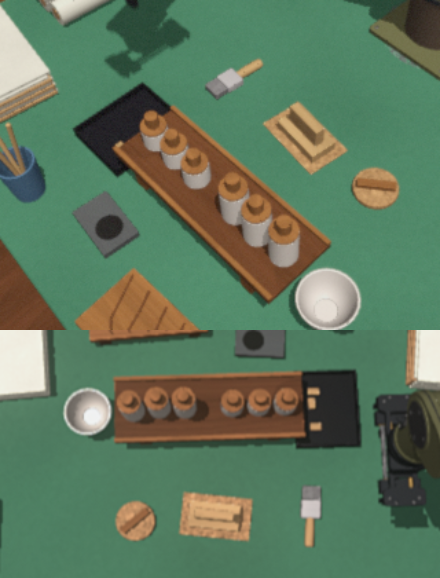

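The final picture shows three chips in the tray at about (313,391), (311,404) and (316,426). Six upright jars stand in line in two groups, and the scraper is within 5 mm of the mat's centre. The brush and the cork pad are untouched, so I hand in.

```bash
python3 -c "
from plant import finish_job
print(finish_job())"
```

```text
the job is handed in; nothing more can be done
None
```

I handed the job in at about 65 s of the 210 s: all three chips are in the tray, the scraper stands within 5 mm of its mat's centre, and all six jars stand upright in line (tall ones on the far half, short ones by the tray, gaps under 1 cm, one tall jar about 4 mm off the middle line).

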